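# Press the toothbrush cover and mirror into the foam and nest the glass flacon

### The job

Pack the open grooming case: press the mint toothbrush cover and the coral folding mirror fully home into their own cut-outs in the foam, the way round that fits, and set the amber glass flacon upright into its round dimple gently, without pushing it down hard, dropping it or tipping it over. Leave the pill organiser in its cut-out and do not shift the mug, bowl, jar or nail polish.

Things in the scene. Friction and masses are not known exactly. Their poses are not given: they have to be found in the camera images.
- case: Slate-blue hard case base, 240 x 250 x 36 mm (own x by y), fixed on the counter, lid off. Origin: centre of underside; handle on -x side. Charcoal foam, surface 34 mm above origin, shell rim 36. Its 12 mm deep cut-outs have orange floors at 22 mm, 2 mm clearance all round and an eased edge 3 mm wide at the mouth. Rows from -x to +x: cover; mirror (-y) beside flacon dimple (+y); pill organiser.
- cover_pocket_head (a point): Floor of the cover's cut-out, where the end of the wide head (cover_head) belongs. Springy foam wedges low on both long sides narrow this cut-out to 1.2 mm a side less than the cover: it stops part way under its own weight and needs some 6 to 10 N of push to go down.
- cover_pocket_tail (a point): Point on the floor of the cover's cut-out, where the end of the narrow handle part (point cover_tail) belongs; 175 mm from the head point.
- mirror_pocket_round (a point): Floor of the mirror's cut-out, where the crown of the round end (mirror_round) belongs. Springy foam wedges low on both long sides narrow this cut-out to 1.2 mm a side less than the mirror: it stops part way under its own weight and needs some 6 to 10 N of push to go down.
- mirror_pocket_hinge (a point): Point on the floor of the mirror's cut-out, where the middle of the flat hinge end (point mirror_hinge) belongs; 104 mm from the round point.
- dimple (a point): Centre of the floor of the round dimple, 8 mm below the foam surface: a soft orange pad of 46 mm that sinks under load (about 1.5 N per mm, at most 4 mm); round it the foam slopes at 45 degrees from 42 mm across at the pad to 58 mm at the surface. The flacon's foot (origin) belongs here.
- cover: Hard mint-green toothbrush cover lying flat, loose, 175 mm long, 26 mm high, about 75 g. Origin: middle of its length, on the underside; x points to the wide head end. Head part 32 mm wide from x = 30 to 87.5 mm, handle part 22 mm wide from x = -87.5 to 30 mm; all upright sides. Seated, it stands 14 mm proud of the foam.
- cover_head (a point): Underside of the cover, end of the wide head (x = 87.5 mm).
- cover_tail (a point): Underside of the cover, end of the narrow part (x = -87.5 mm).
- mirror: Folding mirror, shut, coral plastic, silvery pane on top, lying flat, loose, 104 mm long, 62 wide, 24 thick, about 110 g. Origin: middle of its length, on the underside; x points to the round end. Outline: rectangle from x = -52 mm (flat end, three grey hinge knuckles on top) to 21 mm, then a half circle of radius 31 mm; upright sides. Seated, it stands 12 mm proud of the foam.
- mirror_round (a point): Underside of the mirror, crown of the round end (x = 52 mm).
- mirror_hinge (a point): Underside of the mirror, middle of the flat hinge end (x = -52 mm).
- flacon: Fragile round flacon of amber glass with a black screwed-on cap, standing upright, loose, 86 mm high, about 130 g. Origin: centre of its flat foot (34 mm across). Belly 60 mm across at 26 mm height, neck 23 mm across at 54 to 60 mm, cap 27 mm across from 60 to 86 mm (can be gripped).
- shelf: Slim teak shelf board on low battens, fixed, 320 x 460 mm (x by y), top 32 mm above the counter; origin: centre of its underside. The cover, mirror, flacon, mug, bowl, jar and nail polish stand on it at the start.
- pill_box: White pill organiser with a row of seven flaps, 150 mm long along its y, 34 mm wide, 28 mm high, loose in its own cut-out of the case, 16 mm proud of the foam. Origin: centre of its underside. Leave it there.
- mug: Steel mug, 76 mm across, 88 mm high, with a handle reaching about 35 mm beyond the wall on its +y side. Origin: centre of its underside. Leave it.
- bowl: Small white ceramic bowl with hairpins, 90 mm across, 36 mm high. Origin: centre of its underside. Leave it.
- jar: Blue cream jar with white cap, 58 mm across, 42 mm high. Origin: centre of its underside. Leave it.
- polish: Plum nail polish bottle with a black cap, 30 x 30 mm, 68 mm high, on the shelf. Origin: centre of its underside. Leave it.

How it is judged:
By the outcome, as a careful person would: the job done as asked, in the order asked, and still so for the second after the job is handed in, with the robot touching nothing.
It also fails if it takes over 72 s, if anything falls off the work surface, if the arm or the gripper's body presses on something with over 40 N, if the wrist force passes 120 N, or if a joint passes its speed limit or range.

### The arm

A 7-joint arm with a two-finger parallel gripper is mounted at the origin on the work surface. World frame = base frame: x ahead of the robot, y to its left, z up, the work surface at z = 0. Lengths are in m, angles in rad, forces in N, time in s.
With the tool pointing down it reaches from about 0.425 to 0.875 m from the base axis. Payload 4.7 kg.
Tool frame: the origin (TCP) lies midway between the tips of the shut fingers; the grasp point (between the pads) lies 19 mm behind it; z points along the fingers, y is the direction in which the jaws open and shut (so a half turn about z gives the same grasp; the last joint's range is limited). The gripper opens to 87 mm and grips with 3 to 60 N. Pads are 19 mm wide; open, the fingers measure 117 mm over their backs; the gripper's body (75 mm by 190 mm) begins 51 mm behind the grasp point.
Start: joints at [1.131, 0.321, -0.07, 1.45, 0.023, 1.371, -0.057], TCP at [0.285, -0.584, 0.223] pointing down, gripper open.
Joint ranges: [-2.86, 2.86], [-0.3, 2.09], [-1.38, 1.24], [0.06, 2.45], [-1.56, 4.7], [0.09, 2.05], [-2.69, 2.69]. Speed limits (rad/s): [2.57, 2.57, 3.14, 3.14, 3.14, 3.14, 3.14].

### API

Orientations are given as a rotation vector (axis times angle).
In Python, from bench import ctrl, optics gives the robot as it stands. The module is installed in compiled form; this text tells all that it offers.
- The arm moves only by the tool step_arm, never from a script. Its argument "deltas" is a list of rows, each a list of 7 numbers: the turn, a rotation vector about the tool's x, y, z in degrees, then the shift along the tool's x, y, z in mm, then the finger opening in mm, from 0 to 87. A call has exactly 8 rows; each row is the pose to reach, as a shift and turn from the pose commanded when the call began, along the tool's axes at that moment; what a row does not reach only later rows make up. A row lasts 1/8 s, in which the tool goes at most 62.5 mm and 10.7 degrees, less where a joint would pass 70% of its speed; a pose out of reach is approached as far as the arm can. A call with a gripper value outside its range is refused whole. The fingers move at their own pace and stop on an object; "newtons" is the grip in N (left out, the last holds). Time passes only in rows, so rows that repeat a pose let the fingers close, or fill a call up. It gives the time, the measured TCP pose, the force and the opening at its end, in the units of the state.
- ctrl.get_state(): the state, without advancing time (a new reading comes with each control period).
- optics.get_image(name): name is "scene" or "side" or "wrist"; returns the picture (384x512x3 uint8, red, green, blue); there is no depth.
- optics.get_calibration(name): a dict with "K" (3x3 intrinsics, pixels), "R" (3x3) and "t" (3): a world point X has camera coordinates R X + t. Camera axes: x right, y down, z forward; pixel columns grow to the right and rows downward; lengths in m; the calibration is good to about 2 mm. A picture is of the moment at which its call begins: read the wrist's pose just before it. get_calibration takes no time and is no camera call; for the wrist camera it gives the pose at the moment of the call.
- ctrl.close_job(): hands the job in, once; it reports no verdict.
The state is a dict: "time": time; "joint_positions": joint angles; "qd": joint speeds; "joint_torque": joint torques, N m; "position": TCP position; "tool_rot": TCP orientation; "ft_force": force on the tool from outside, world axes, zero at the start; "torque": the same for the moment, N m; "grip_width": opening from 0.0 (shut) to 1.0 (fully open).
Only numpy, scipy, OpenCV 4.12 (cv2) and the standard library are available. Lean on these libraries where they do the work, as an engineer would, in place of code of your own. Each camera call takes 0.05 s, during which the arm holds its last target.

## Working session

There is one attempt and no reset: what is moved stays moved. The work goes in short steps, Python scripts to look and compute and a tool call to move; the robot and the scene stay as the last step left them, time stands still between calls to the robot, and variables do not carry over. Pictures are saved under pics/ and viewed, and the job is handed in when it is done.

Besides the shell and the picture viewer there is one more tool, called after "Call:" as a command line: name --pt "numbers of a row" for each row, then --argument value for the rest. step_arm: Moves the arm, as the interface text tells. Its arguments: {"type":"object","properties":{"deltas":{"type":"array"},"newtons":{"type":"number"}},"required":["deltas"]}

```bash
mkdir -p pics; python3 - <<'E'
from bench import ctrl, optics
import cv2,numpy as np
s=ctrl.get_state()
print({k:np.round(v,3).tolist() for k,v in s.items()})
for n in ["scene","side","wrist"]:
    im=optics.get_image(n); cv2.imwrite(f"pics/{n}0.png",im[:,:,::-1])
    c=optics.get_calibration(n); print(n,np.round(c["K"],1).tolist(),np.round(c["R"],3).tolist(),np.round(c["t"],3).tolist(), "campos",np.round(-np.array(c["R"]).T@np.array(c["t"]),3))
E
```

```text
{'time': 0.0, 'joint_positions': [1.131, 0.322, -0.07, 1.452, 0.023, 1.371, -0.057], 'qd': [-0.002, -0.003, 0.001, 0.0, -0.001, 0.001, 0.001], 'joint_torque': [-0.001, -49.129, -0.404, -31.253, -0.064, 0.044, 0.0], 'position': [0.285, -0.584, 0.221], 'tool_rot': [-3.059, -0.706, 0.001], 'ft_force': [0.193, -0.613, -0.025], 'torque': [0.02, -0.01, 0.034], 'grip_width': 0.999}
scene [[456.5, 0.0, 245.0], [0.0, 456.5, 198.9], [0.0, 0.0, 1.0]] [[-0.688, 0.726, 0.002], [0.441, 0.421, -0.792], [-0.576, -0.544, -0.61]] [0.357, -0.189, 1.809] campos [1.371 0.804 0.953]
side [[349.6, 0.0, 251.8], [0.0, 349.6, 186.5], [0.0, 0.0, 1.0]] [[-0.844, -0.537, -0.007], [-0.275, 0.444, -0.853], [0.461, -0.717, -0.522]] [0.436, 0.198, 0.862] campos [0.025 0.764 0.622]
wrist [[320.9, 0.0, 253.2], [0.0, 320.9, 192.2], [0.0, 0.0, 1.0]] [[0.439, -0.898, -0.002], [-0.858, -0.42, 0.296], [-0.266, -0.128, -0.955]] [-0.649, -0.035, 0.392] campos [ 0.359 -0.547  0.384]
```

View pics/scene0.png

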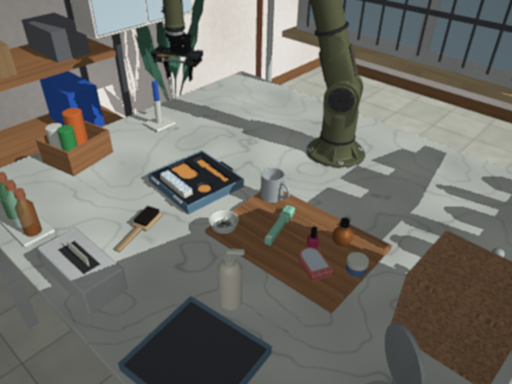

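View pics/side0.png

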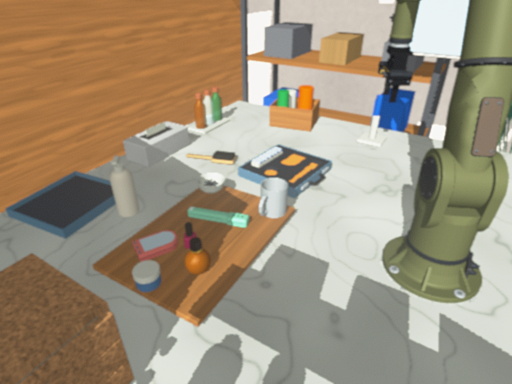

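View pics/wrist0.png

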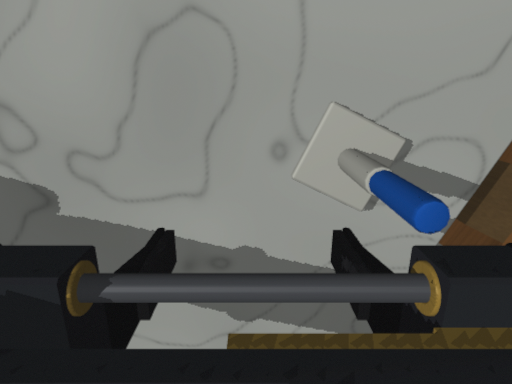

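The scene view shows the case at about (195,180), the shelf at about (300,245) with the cover at (280,225), the mirror at (315,263) and the flacon at (344,232). I'll enlarge these regions.

```bash
python3 - <<'E'
import cv2
a=cv2.imread("pics/scene0.png");cv2.imwrite("pics/scz1.png",cv2.resize(a[145:215,140:250],None,fx=7,fy=7,interpolation=cv2.INTER_CUBIC))
cv2.imwrite("pics/scz2.png",cv2.resize(a[180:310,200:395],None,fx=4,fy=4,interpolation=cv2.INTER_CUBIC))
a=cv2.imread("pics/side0.png");cv2.imwrite("pics/siz1.png",cv2.resize(a[135:205,230:340],None,fx=7,fy=7,interpolation=cv2.INTER_CUBIC))
cv2.imwrite("pics/siz2.png",cv2.resize(a[165:320,90:300],None,fx=3.8,fy=3.8,interpolation=cv2.INTER_CUBIC))
E
```

```text
(no output)
```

View pics/scz1.png

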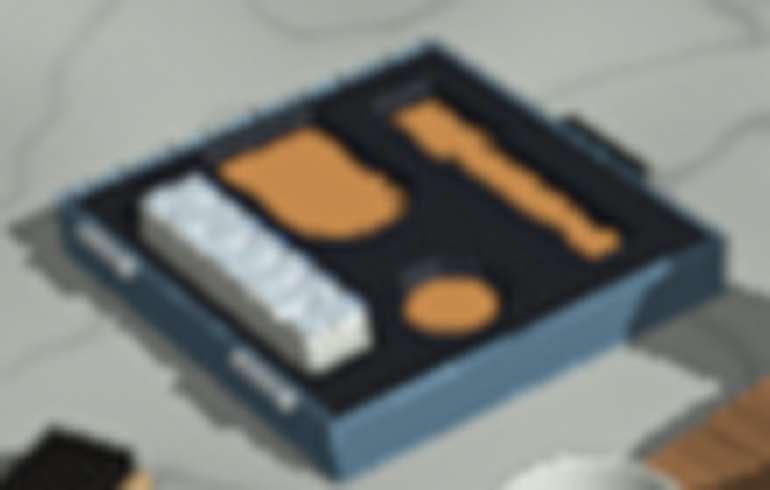

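View pics/scz2.png

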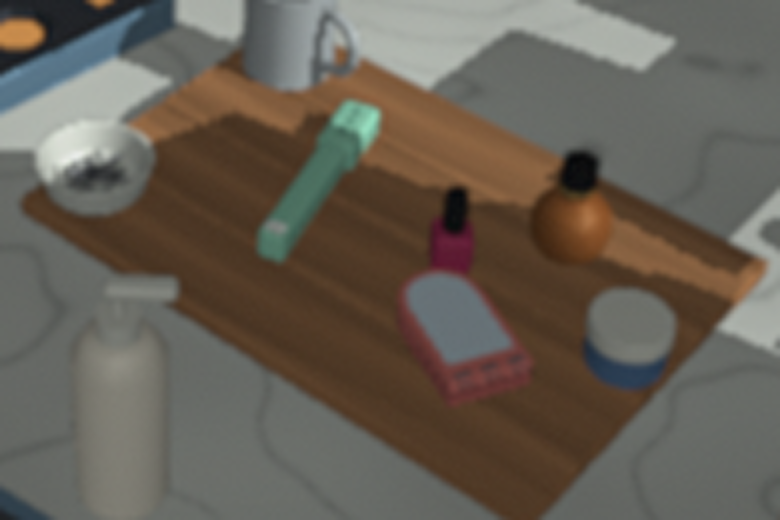

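View pics/siz1.png

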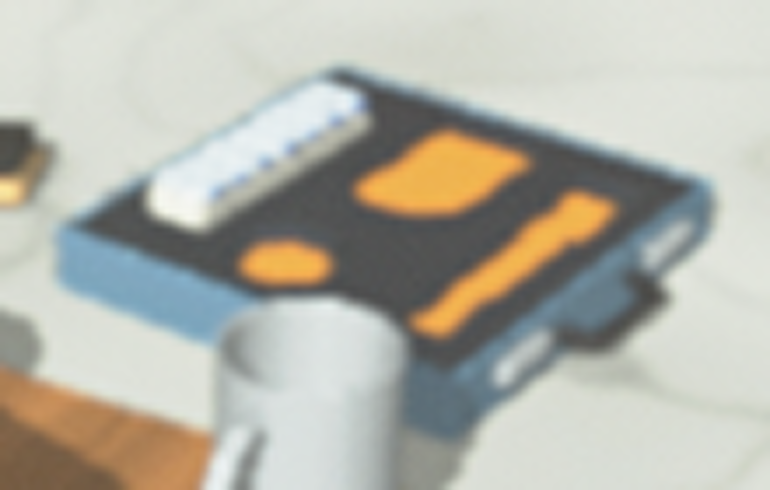

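View pics/siz2.png

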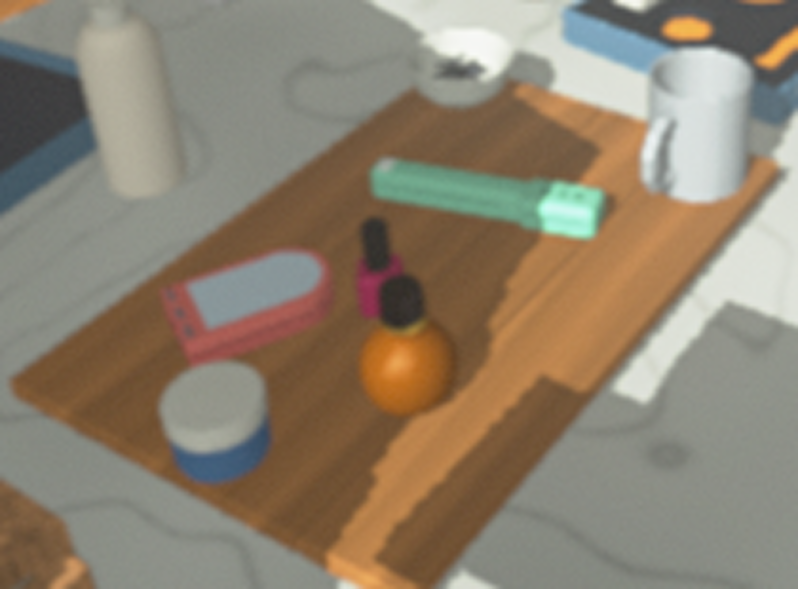

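The crops show the cover's head towards the mug at scene crop (355,125), the mirror's round end towards the polish, and the case's cover pocket (orange) with its head end away from the shelf. Next: coarse positions.

```bash
cat > h.py <<'E'
import numpy as np,cv2
from scipy.spatial.transform import Rotation as Ro
def ray(c,uv,z):
    K,R,t=[np.array(c[k],float) for k in "KRt"]
    uv=np.atleast_2d(np.array(uv,float))
    d=(np.linalg.inv(K)@np.c_[uv,np.ones(len(uv))].T).T@R   # R^T d
    o=-R.T@t
    return o+d*((z-o[2])/d[:,2])[:,None]
def proj(c,X):
    K,R,t=[np.array(c[k],float) for k in "KRt"]
    p=np.atleast_2d(X)@R.T+t; p=p@K.T; return p[:,:2]/p[:,2:]
E
python3 - <<'E'
from bench import optics
from h import *
c=optics.get_calibration("scene");s=optics.get_calibration("side")
def sc1(u,v):return (140+u/7,145+v/7)
def sc2(u,v):return (200+u/4,180+v/4)
def si1(u,v):return (230+u/7,135+v/7)
def si2(u,v):return (90+u/3.8,165+v/3.8)
P=lambda n,r:print(n,np.round(r[0],3))
for n,uv in dict(c1=(435,45),c2=(65,205),c3=(340,420),c4=(720,245)).items():P("rim "+n,ray(c,sc1(*uv),.036))
for n,uv in dict(a=(340,70),b=(65,238),d=(705,190)).items():P("rim side "+n,ray(s,si1(*uv),.036))
P("dimple",ray(c,sc1(452,305),.026));P("dimple s",ray(s,si1(287,264),.026))
P("pocket head",ray(c,sc1(412,112),.022));P("tail",ray(c,sc1(605,245),.022))
P("mir rnd",ray(c,sc1(365,225),.022));
P("cover head",ray(c,sc2(368,110),.058));P("cover tail",ray(c,sc2(272,245),.058))
P("cover head s",ray(s,si2(605,205),.058));P("cover tail s",ray(s,si2(375,170),.058))
P("mir rnd",ray(c,sc2(430,272),.056));P("hinge",ray(c,sc2(490,375),.056))
P("mir rnd s",ray(s,si2(325,262),.056));P("hinge s",ray(s,si2(178,322),.056))
P("flacon cap",ray(c,sc2(580,162),.118));P("flacon cap s",ray(s,si2(402,290),.118))
P("polish",ray(c,sc2(457,192),.1));P("mug",ray(c,sc2(290,0),.12));P("jar",ray(c,sc2(630,320),.074));P("bowl",ray(c,sc2(95,155),.068))
for uv in [(25,205),(760,270),(540,515)]:P("shelf",ray(c,sc2(*uv),.032))
E
```

```text
rim c1 [ 0.403 -0.335  0.036]
rim c2 [ 0.635 -0.357  0.036]
rim c3 [ 0.655 -0.123  0.036]
rim c4 [ 0.432 -0.093  0.036]
rim side a [ 0.621 -0.364  0.036]
rim side b [ 0.642 -0.117  0.036]
rim side d [ 0.391 -0.333  0.036]
dimple [ 0.549 -0.163  0.026]
dimple s [ 0.544 -0.168  0.026]
pocket head [ 0.442 -0.311  0.022]
tail [ 0.458 -0.149  0.022]
mir rnd [ 0.53  -0.25   0.022]
cover head [0.456 0.143 0.058]
cover tail [0.625 0.191 0.058]
cover head s [0.439 0.133 0.058]
cover tail s [0.606 0.187 0.058]
mir rnd [0.567 0.289 0.056]
hinge [0.619 0.378 0.056]
mir rnd s [0.566 0.283 0.056]
hinge s [0.604 0.377 0.056]
flacon cap [0.46  0.333 0.118]
flacon cap s [0.451 0.331 0.118]
polish [0.528 0.278 0.1  ]
mug [0.453 0.057 0.12 ]
jar [0.528 0.425 0.074]
bowl [0.65  0.036 0.068]
shelf [0.699 0.008 0.032]
shelf [0.378 0.447 0.032]
shelf [0.674 0.459 0.032]
```

```bash
cat >> h.py <<'E'
def delta(xyz,az):
    "rotvec deg + shift mm in tool axes from the measured pose to TCP xyz, tool x at azimuth az deg, z down"
    from bench import ctrl
    s=ctrl.get_state(); R=Ro.from_rotvec(s["tool_rot"]); a=np.radians(az)
    x=np.array([np.cos(a),np.sin(a),0]); z=np.array([0,0,-1.]); T=Ro.from_matrix(np.c_[x,np.cross(z,x),z])
    rv=(R.inv()*T).as_rotvec(degrees=True); sh=R.inv().apply(np.array(xyz)-s["position"])*1000
    m=R.as_matrix(); print("t",round(s["time"],2),"pos",np.round(s["position"],4),"az",round(np.degrees(np.arctan2(m[1,0],m[0,0])),2),"F",np.round(s["ft_force"],1),"q",np.round(s["joint_positions"],2),"w",round(float(s["grip_width"])*87,1))
    print("rot",np.round(rv,1),"shift",np.round(sh,1))
E
python3 -c "
from h import *
delta((.515,-.32,.30),85)"
```

```text
t 0.15 pos [ 0.2847 -0.5839  0.2217] az 26.0 F [-0.2  0.4  0.2] q [ 1.13  0.32 -0.07  1.45  0.02  1.37 -0.06] w 87.1
rot [ -0.1  -0.  -59. ] shift [ 322.7 -136.3  -78.1]
```

Call:
step_arm --pt "0 0 -10 54 -23 -13 60" --pt "0 0 -20 108 -46 -26 60" --pt "0 0 -30 162 -68 -39 60" --pt "0 0 -40 216 -91 -52 60" --pt "0 0 -50 270 -114 -65 60" --pt "0 0 -59 323 -136 -78 60" --pt "0 0 -59 323 -136 -78 60" --pt "0 0 -59 323 -136 -78 60"

```text
time: 1.15
position: [0.5152, -0.3207, 0.3001]
tool_rot: [-2.316, -2.122, 0.002]
ft_force: [-0.4, -0.3, 0.3]
grip_width: 0.695
```

```bash
cat > snap.py <<'E'
import sys,pickle
from bench import ctrl,optics
from h import *
n=sys.argv[1]; c=optics.get_calibration("wrist"); im=optics.get_image("wrist")
cv2.imwrite(f"pics/{n}.png",im[:,:,::-1]); pickle.dump(c,open(f"pics/{n}.pkl","wb"))
delta((.515,-.32,.30),85)
E
python3 snap.py w1
```

```text
t 1.2 pos [ 0.5145 -0.3217  0.2999] az 84.86 F [ 0.4 -0.  -0.3] q [ 0.83  0.23 -0.38  1.43  0.08  1.5   0.36] w 59.9
rot [-0.1  0.  -0.1] shift [ 1.7  0.3 -0.1]
```

View pics/w1.png

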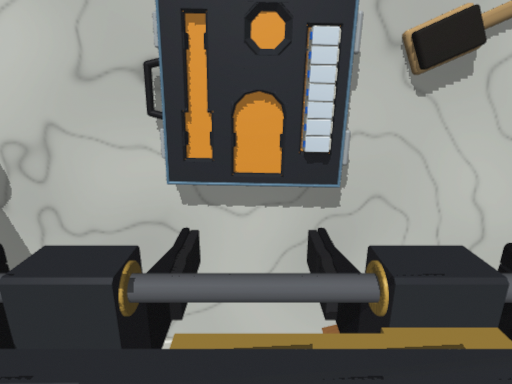

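The wrist view shows the case: cover pocket at (197,85) with the wide head at the bottom end (198,155), mirror pocket with its flat end at (258,172) and round end at (259,93), dimple (268,30) and pill box (320,90).

```bash
python3 - <<'E'
from h import *
import pickle
c=pickle.load(open("pics/w1.pkl","rb"));im=cv2.imread("pics/w1.png")
print("cam",np.round(-c["R"].T@c["t"],3))
hsv=cv2.cvtColor(im,cv2.COLOR_BGR2HSV)
m=cv2.inRange(hsv,(5,150,100),(25,255,255));m[190:]=0
n,l,st,ce=cv2.connectedComponentsWithStats(m)
for i in range(1,n):
    if st[i,4]<150: continue
    ct=max(cv2.findContours((l==i).astype(np.uint8),0,cv2.CHAIN_APPROX_NONE)[0],key=len)[:,0]
    X=ray(c,ct,.022)[:,:2]*1000
    mm=cv2.moments((l==i).astype(np.uint8),True)
    print(i,st[i].tolist(),"centroid",np.round(ray(c,ce[i],.022)[0]*1000,1))
    # in case-like axes (-5.3deg)
    for a in (-5.3,):
        a=np.radians(a);e=np.array([[np.cos(a),np.sin(a)],[-np.sin(a),np.cos(a)]]);Y=X@e.T
        v0,v1=Y[:,1].min(),Y[:,1].max();print("u",np.round([Y[:,0].min(),Y[:,0].max()],1),"v",np.round([v0,v1],1))
        for v in np.arange(v0+3,v1,10):
            s=Y[abs(Y[:,1]-v)<1.5]
            if len(s):print(round(v),np.round([s[:,0].min(),s[:,0].max(),s[:,0].min()/2+s[:,0].max()/2],1),end=";")
        print()
# rim lines
b=cv2.inRange(hsv,(95,60,60),(115,255,255));b[192:]=0
ct=max(cv2.findContours(b,0,cv2.CHAIN_APPROX_NONE)[0],key=cv2.contourArea);cv2.imwrite("pics/b.png",b)
print(np.round(ray(c,[(167,184),(341,185)],.036)*1000,1))
E
```

```text
cam [ 0.524 -0.239  0.462]
1 [250, 11, 35, 38, 1065] centroid [ 546.9 -165.5   22. ]
u [538.2 580.7] v [-135.1  -93.5]
-132 [547.  572.2 559.6];-122 [538.2 580.7 559.4];-112 [539.4 580.4 559.9];-102 [541.9 578.8 560.3];
2 [185, 14, 27, 144, 2941] centroid [ 450.2 -228.3   22. ]
u [451.  486.1] v [-274.9  -97.1]
-272 [451.2 484.6 467.9];-262 [451.7 484.9 468.3];-252 [455.  482.5 468.7];-242 [454.3 482.8 468.6];-232 [452.  485.9 469. ];-222 [452.6 486.1 469.3];-212 [457.1 481.1 469.1];-202 [457.7 481.6 469.6];-192 [456.9 480.6 468.8];-182 [457.5 481.  469.2];-172 [458.  481.4 469.7];-162 [457.2 481.7 469.5];-152 [457.8 482.2 470. ];-142 [458.4 481.2 469.8];-132 [461.4 479.1 470.3];-122 [462.  479.5 470.8];-112 [458.8 482.4 470.6];-102 [458.1 481.6 469.8];
4 [233, 92, 51, 81, 3597] centroid [ 524.3 -292.4   22. ]
u [515.7 582.7] v [-295.8 -188.1]
-293 [516.2 580.9 548.5];-283 [516.3 581.9 549.1];-273 [516.4 581.7 549. ];-263 [516.5 581.4 548.9];-253 [519.4 578.3 548.8];-243 [519.5 578.  548.7];-233 [516.9 581.7 549.3];-223 [517.  581.4 549.2];-213 [518.4 581.1 549.8];-203 [521.2 576.8 549. ];-193 [530.5 568.7 549.6];
[[ 393.8 -347.9   36. ]
 [ 633.  -370.1   36. ]]
```

```bash
python3 - <<'E'
import cv2
a=cv2.imread("pics/w1.png");cv2.imwrite("pics/w1z.png",cv2.resize(a[0:192,150:360],None,fx=3.1,fy=3.1,interpolation=cv2.INTER_CUBIC))
E
```

```text
(no output)
```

View pics/w1z.png

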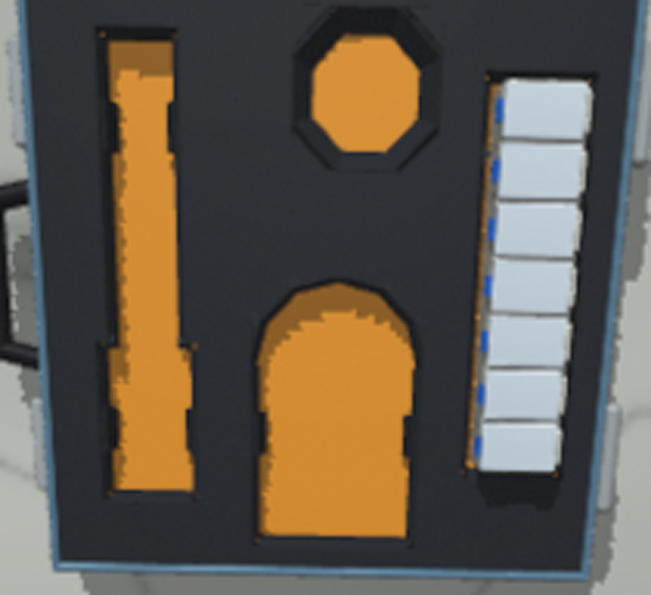

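```bash
python3 - <<'E'
from h import *
import pickle
c=pickle.load(open("pics/w1.pkl","rb"));im=cv2.imread("pics/w1.png")
g=cv2.cvtColor(im,cv2.COLOR_BGR2HSV)
# rim outer/inner edges: blue mask per row
b=cv2.inRange(g,(95,70,70),(115,255,255))
def az(p):
    vx,vy,x,y=cv2.fitLine(np.float32(p),cv2.DIST_HUBER,0,.01,.01).ravel();return np.degrees(np.arctan2(vy,vx)),x,y
L=[];Rr=[];B=[]
for r in range(5,175):
    i=np.where(b[r,150:180])[0]
    if len(i): L.append((150+i.max()+.5,r))
    i=np.where(b[r,333:365])[0]
    if len(i): Rr.append((333+i.min()-.5,r))
for u in range(175,335):
    i=np.where(b[175:195,u])[0]
    if len(i): B.append((u,175+i.min()-.5))
for n,p in zip(("L","R","B"),(L,Rr,B)):
    print(n,len(p),np.round(az(ray(c,p,.036)[:,:2]),4))
o=cv2.inRange(g,(5,150,100),(25,255,255))
def edges(u0,u1,r0,r1,z):
    a=[];bb=[]
    for r in range(r0,r1):
        i=np.where(o[r,u0:u1])[0]
        if len(i):a.append((u0+i.min()-.5,r));bb.append((u0+i.max()+.5,r))
    for e in(a,bb):
        a_,x,y=az(ray(c,e,z)[:,:2]);print(round(a_%180,2),round(x*1000,1),round(y*1000,1),end=" | ")
    print()
edges(183,215,52,108,.022);edges(183,215,113,157,.022);edges(230,290,120,171,.022)
edges(183,215,52,108,.034);edges(183,215,113,157,.034);edges(230,290,120,171,.034)
E
```

```text
L 170 [83.9765  0.4098 -0.2271]
R 170 [83.8996  0.6397 -0.2472]
B 160 [-6.1341  0.5144 -0.3556]
84.05 438.9 -217.3 | 82.56 464.4 -212.9 | 
83.69 426.8 -287.5 | 83.88 460.6 -290.4 | 
83.98 489.6 -306.5 | 84.43 555.4 -312.2 | 
84.05 441.2 -217.9 | 82.56 465.5 -217.9 | 
83.69 429.4 -286.2 | 83.88 462.3 -289.0 | 
83.98 490.6 -304.7 | 84.43 554.6 -310.2 |
```

```bash
python3 - <<'E'
from h import *
import pickle
c=pickle.load(open("pics/w1.pkl","rb"));im=cv2.imread("pics/w1.png")
g=cv2.cvtColor(im,cv2.COLOR_BGR2HSV);o=cv2.inRange(g,(5,150,80),(25,255,255))
a=np.radians(-6.05);X=np.array([np.cos(a),np.sin(a)]);Y=np.array([-np.sin(a),np.cos(a)])
def ends(u0,u1,r0,r1):
    t=[];bt=[]
    for u in range(u0,u1):
        i=np.where(o[r0:r1,u])[0];t.append((u,r0+i.min()-.5));bt.append((u,r0+i.max()+.5))
    vt=ray(c,t,.022)[:,:2]@Y;vb=ray(c,bt,.022)[:,:2]@Y
    return vt,vb
t,b=ends(190,204,5,165);print("cover tail v",np.round([np.median(t),t.min(),t.max()],4),"head v",np.round([np.median(b),b.min(),b.max()],4))
vc=(np.median(t)+np.median(b))/2; uc=np.mean([np.array([.4445,-.2882])@X,np.array([.4522,-.2176])@X])
print("len",np.median(t)-np.median(b),"cover pocket centre",np.round(uc*X+vc*Y,4),uc,vc)
t,b=ends(255,263,85,178);print("mirror round v",np.round([np.median(t),t.max()],4),"flat",np.round(np.median(b),4))
vm=(t.max()+np.median(b))/2;um=np.array([.5225,-.3094])@X
print("len",t.max()-np.median(b),"mirror centre",np.round(um*X+vm*Y,4))
d=o.copy();d[60:]=0;d[:,:245]=0;d[:,290:]=0;ct=max(cv2.findContours(d,0,1)[0],key=cv2.contourArea)
e=cv2.minEnclosingCircle(ct);M=cv2.moments(d,True);p=[(M['m10']/M['m00'],M['m01']/M['m00'])]
print("dimple",e,p,ray(c,[e[0],p[0]],.026).round(4))
print("caseframe centre from rims", np.round([( np.array([.4098,-.2271])@X+np.array([.6397,-.2472])@X)/2, np.array([.5144,-.3556])@Y+.122],4))
C=[uc,vc];print("pockets u: cover",uc,"mirror",um,"dimple",ray(c,p,.026)[0,:2]@X)
E
```

```text
cover tail v [-0.0894 -0.0895 -0.0892] head v [-0.2694 -0.2696 -0.2692]
len 0.1800310408362319 cover pocket centre [ 0.451  -0.2282] 0.4725075504384324 -0.17936816351024837
mirror round v [-0.1802 -0.179 ] flat -0.2891
len 0.11018951547843142 mirror centre [ 0.5245 -0.2909]
dimple ((267.5, 29.5), 19.6087703704834) [(267.3700277520814, 29.514338575393154)] [[ 0.5468 -0.1658  0.026 ]
 [ 0.5466 -0.1658  0.026 ]]
caseframe centre from rims [ 0.5468 -0.1774]
pockets u: cover 0.4725075504384324 mirror 0.552199448434933 dimple 0.5610562899675505
```

```bash
python3 -c "
from h import *
delta((.445,.22,.32),17)"
```

```text
t 1.2 pos [ 0.5145 -0.3217  0.2999] az 84.86 F [ 0.4 -0.  -0.3] q [ 0.83  0.23 -0.38  1.43  0.08  1.5   0.36] w 59.9
rot [-0.1  0.1 67.9] shift [ 533.2 -117.8  -20.2]
```

Call:
step_arm --pt "0 0 10 60 -14 -3 60" --pt "0 0 20 120 -28 -6 60" --pt "0 0 30 180 -42 -9 60" --pt "0 0 40 240 -56 -12 60" --pt "0 0 50 300 -70 -15 60" --pt "0 0 60 360 -82 -17 60" --pt "0 0 68 420 -95 -20 60" --pt "0 0 68 480 -107 -20 60"

```text
time: 2.2
position: [0.4511, 0.165, 0.3206]
tool_rot: [3.107, 0.455, 0.001]
ft_force: [0.8, 0.5, 0.3]
grip_width: 0.689
```

```bash
python3 snap.py w2
```

```text
t 2.25 pos [0.4483 0.1756 0.321 ] az 17.45 F [-2.3  7.2  1. ] q [ 0.44 -0.06 -0.82  1.67 -0.05  1.52 -1.64] w 60.2
rot [ -0.1  -0.3 -67.5] shift [-85.  492.8  18.7]
```

View pics/w2.png

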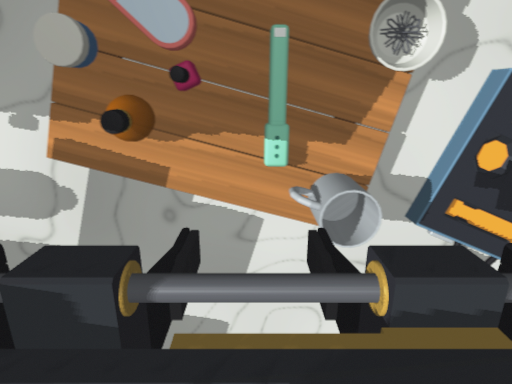

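The view shows the cover from (278,30, tail) to (276,165, head), flacon cap (115,121), polish (180,73), mirror partly at (155,15), mug (345,208).

```bash
cat > cov.py <<'E'
from h import *
import pickle,sys
n=sys.argv[1];z=float(sys.argv[2])
c=pickle.load(open(f"pics/{n}.pkl","rb"));im=cv2.imread(f"pics/{n}.png")
print("cam",np.round(-c["R"].T@c["t"],3))
g=cv2.cvtColor(im,cv2.COLOR_BGR2HSV);m=cv2.inRange(g,(68,60,60),(90,255,255))
k,l,st,ce=cv2.connectedComponentsWithStats(m);i=1+np.argmax(st[1:,4]);m=(l==i).astype(np.uint8)
m=cv2.morphologyEx(m,cv2.MORPH_CLOSE,np.ones((7,7)))
ct=max(cv2.findContours(m,0,cv2.CHAIN_APPROX_NONE)[0],key=cv2.contourArea)
P=ray(c,ct[:,0],z)[:,:2].astype(np.float32)*1000
r=cv2.minAreaRect(P);print(st[i],"rect",np.round(r[0],1),np.round(r[1],1),round(r[2],2))
bx=cv2.boxPoints(r);print(np.round(bx,1).tolist())
cz=im.copy();x,y,w,h,_=st[i];cv2.drawContours(cz,[ct],-1,(0,0,255),1)
cz=cz[max(0,y-10):y+h+10,max(0,x-10):x+w+10]
s=min(700/cz.shape[1],580/cz.shape[0]);cv2.imwrite(f"pics/{n}_c.png",cv2.resize(cz,None,fx=s,fy=s,interpolation=cv2.INTER_NEAREST))
# rows in axis frame
v=bx[1]-bx[0];w_=bx[2]-bx[1];ax=v if np.linalg.norm(v)>np.linalg.norm(w_) else w_;ax/=np.linalg.norm(ax)
if ax[1]>0 or ax[0]>0 and abs(ax[0])>abs(ax[1]):ax=-ax
nn=np.array([-ax[1],ax[0]]);Q=P-r[0];s=Q@ax;t=Q@nn;print("axis az",np.degrees(np.arctan2(ax[1],ax[0])))
for a in range(-85,90,10):
    k=abs(s-a)<2
    if k.any():print(a,np.round([t[k].min(),t[k].max(),t[k].min()/2+t[k].max()/2],1),end="; ")
E
python3 cov.py w2 .058
```

```text
cam [0.53  0.189 0.483]
[ 264   25   25  141 2466] rect [531.5 158.1] [170.5  31. ] 16.66
[[445.3999938964844, 148.5], [454.29998779296875, 118.80000305175781], [617.5999755859375, 167.6999969482422], [608.7000122070312, 197.39999389648438]]
axis az -163.3428
-85 [-7.6 10.3  1.4]; -75 [-8.7 10.6  1. ]; -65 [-8.5 11.   1.2]; -55 [-8.4 11.2  1.4]; -45 [-8.2 10.4  1.1]; -35 [-9.2 10.7  0.7]; -25 [-9.1 11.   0.9]; -15 [-8.9 10.   0.5]; -5 [-8.8 10.3  0.8]; 5 [-8.6 10.6  1. ]; 15 [-9.7 10.9  0.6]; 25 [-9.6  9.9  0.2]; 35 [-14.6  15.4   0.4]; 45 [-14.5  14.4  -0. ]; 55 [-14.4  14.8   0.2]; 65 [-14.3  15.1   0.4]; 75 [-15.5  15.4  -0.1]; 85 [-12.7  14.3   0.8];
```

View pics/w2_c.png

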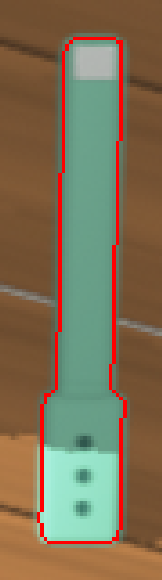

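```bash
python3 -c "
from h import *
delta((.525,.156,.15),16.4)"
```

```text
t 2.25 pos [0.4483 0.1756 0.321 ] az 17.45 F [-2.3  7.2  1. ] q [ 0.44 -0.06 -0.82  1.67 -0.05  1.52 -1.64] w 60.2
rot [-0.3 -0.1  1.1] shift [ 66.9  42.4 171. ]
```

Call:
step_arm --pt "0 0 0.6 12 6 25 60" --pt "0 0 0.6 25 12 60 60" --pt "0 0 0.6 40 20 100 60" --pt "0 0 0.6 55 26 135 60" --pt "0 0 0.6 68 32 160 60" --pt "0 0 0.6 68 32 170 60" --pt "0 0 0.6 68 32 170 60" --pt "0 0 0.6 68 32 170 60"

```text
time: 3.25
position: [0.5258, 0.1546, 0.1518]
tool_rot: [3.109, 0.448, 0.003]
ft_force: [-0.4, -0.6, 0.2]
grip_width: 0.69
```

```bash
python3 snap.py w3;python3 cov.py w3 .058; python3 -c "
from h import *
delta((.525,.156,.046),16.4)"
```

```text
t 3.3 pos [0.5258 0.1547 0.1519] az 16.4 F [ 0.1  0.6 -0. ] q [ 0.39  0.23 -0.81  1.78  0.18  1.21 -1.76] w 60.3
rot [  0.1  -0.1 -68.6] shift [-144.1  452.5 -148. ]
cam [0.605 0.179 0.314]
[ 237   79   36  195 5055] rect [535.3 157. ] [165.9  30.4] 16.79
[[451.5, 147.60000610351562], [460.29998779296875, 118.5], [619.0999755859375, 166.39999389648438], [610.4000244140625, 195.5]]
axis az -163.21156
-75 [-9.  11.6  1.3]; -65 [-9.2 10.9  0.8]; -55 [-9.3 10.9  0.8]; -45 [-9.5 11.   0.8]; -35 [-9.7 11.1  0.7]; -25 [-9.8 10.4  0.3]; -15 [-10.   10.4   0.2]; -5 [-9.3 10.5  0.6]; 5 [-9.5 10.6  0.5]; 15 [-9.7 10.6  0.5]; 25 [-10.7  11.5   0.4]; 35 [-15.1  15.1  -0. ]; 45 [-14.5  15.2   0.4]; 55 [-12.   14.4   1.2]; 65 [-6.9 14.5  3.8]; 75 [-10.6  14.6   2. ]; t 3.3 pos [0.5258 0.1547 0.1519] az 16.4 F [ 0.1  0.6 -0. ] q [ 0.39  0.23 -0.81  1.78  0.18  1.21 -1.76] w 60.3
rot [ 0.1 -0.1 -0. ] shift [ -0.7  -1.6 105.9]
```

View pics/w3.png

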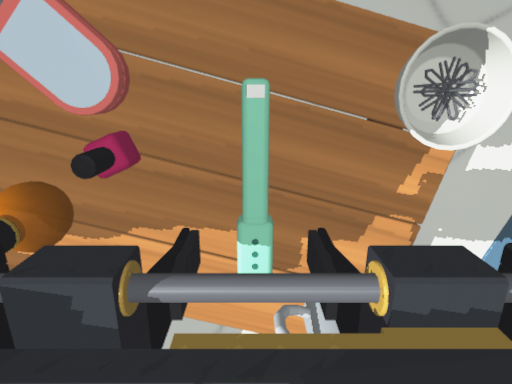

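Call:
step_arm --pt "0 0 0 0 0 40 60" --pt "0 0 0 0 0 80 60" --pt "0 0 0 0 0 100 60" --pt "0 0 0 0 0 106 60" --pt "0 0 0 0 0 106 10" --pt "0 0 0 0 0 106 10" --pt "0 0 0 0 0 106 10" --pt "0 0 0 0 0 106 10" --newtons 35

```text
time: 4.3
position: [0.5258, 0.1546, 0.045]
tool_rot: [3.109, 0.448, 0.001]
ft_force: [0.5, 0.5, -0.7]
grip_width: 0.32
```

```bash
python3 -c "
from h import *
delta((.525,.156,.046),16.4)"
```

```text
t 4.3 pos [0.5258 0.1546 0.045 ] az 16.4 F [ 0.5  0.5 -0.7] q [ 0.33  0.36 -0.77  1.88  0.3   1.02 -1.85] w 27.9
rot [ 0. -0. -0.] shift [-0.4 -1.6 -1. ]
```

Call:
step_arm --pt "0 0 0 0 0 0 10" --pt "0 0 0 0 0 0 10" --pt "0 0 0 0 0 -45 10" --pt "0 0 0 0 0 -95 10" --pt "0 0 0 0 0 -140 10" --pt "0 0 -8 -20 39 -150 10" --pt "0 0 -17 -45 88 -150 10" --pt "0 0 -26 -70 137 -150 10"

```text
time: 5.3
position: [0.4977, 0.0076, 0.1945]
tool_rot: [2.934, 1.121, 0.0]
ft_force: [1.0, -0.9, -1.4]
grip_width: 0.246
```

```bash
python3 -c "
from h import *
delta((.4504,-.234,.15),83.95)"
```

```text
t 5.3 pos [0.4977 0.0076 0.1945] az 41.82 F [ 1.  -0.9 -1.4] q [ 0.69  0.05 -0.77  1.84  0.04  1.27 -0.94] w 21.4
rot [  0.    0.  -42.1] shift [-196.3  148.4   44.6]
```

Call:
step_arm --pt "0 0 -9 -42 31 0 10" --pt "0 0 -18 -85 62 5 10" --pt "0 0 -27 -125 93 15 10" --pt "0 0 -35 -165 122 30 10" --pt "0 0 -41.6 -190 140 42 10" --pt "0 0 -41.6 -195 144 45 10" --pt "0 0 -41.6 -195 144 45 10" --pt "0 0 -41.6 -195 144 45 10"

```text
time: 6.3
position: [0.4485, -0.2266, 0.1501]
tool_rot: [2.349, 2.085, 0.001]
ft_force: [-0.5, -0.5, -0.4]
grip_width: 0.248
```

```bash
python3 snap.py w4;python3 -c "
from h import *
delta((.4504,-.234,.07),83.95)"
```

```text
t 6.35 pos [ 0.4485 -0.2268  0.1501] az 83.2 F [-0.   0.2 -0.5] q [ 0.95  0.09 -0.56  1.89  0.05  1.18  0.26] w 21.5
rot [ 0.   0.  -1.8] shift [ -84.8   77.2 -149.8]
t 6.35 pos [ 0.4485 -0.2268  0.1501] az 83.2 F [-0.   0.2 -0.5] q [ 0.95  0.09 -0.56  1.89  0.05  1.18  0.26] w 21.5
rot [ 0.   0.  -0.7] shift [-6.9  2.7 80.1]
```

View pics/w4.png

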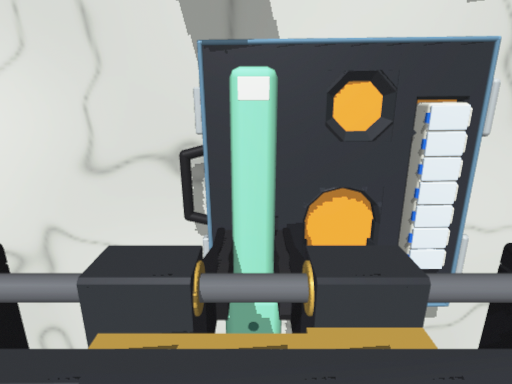

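The held cover is in view with its tail end at (253,70) and its axis nearly vertical, above the case. I'll measure it in the hand.

```bash
python3 - <<'E'
from h import *
import pickle
c=pickle.load(open("pics/w4.pkl","rb"));im=cv2.imread("pics/w4.png")
g=cv2.cvtColor(im,cv2.COLOR_BGR2HSV);m=cv2.inRange(g,(68,60,60),(90,255,255))
z=.1631;Lr=[];Rr=[]
for r in range(110,225):
    i=np.where(m[r,220:290])[0];Lr.append((220+i.min()-.5,r));Rr.append((220+i.max()+.5,r))
tcp=np.array([.4485,-.2268]);a=np.radians(83.2);x=np.array([np.cos(a),np.sin(a)]);y=np.array([x[1],-x[0]])
for e in(Lr,Rr):
  for zz in (z,z-.026):
    P=(ray(c,e,zz)[:,:2]-tcp);Q=np.c_[P@x,P@y]*1000;f=np.polyfit(Q[:,0],Q[:,1],1);print("z",zz,"y at x=0",round(f[1],2),"at 50",round(np.polyval(f,50),2),"ang",np.degrees(np.arctan(f[0])).round(2))
t=[]
for u in range(240,270):
    i=np.where(m[60:110,u])[0]
    if len(i):t.append((u,60+i.min()-.5))
P=ray(c,t,z)[:,:2]-tcp;print("tail x",np.round(np.sort(P@x*1000)[[0,len(t)//2,-1]],1))
# orange dimple check
o=cv2.inRange(g,(5,150,80),(25,255,255));o[160:]=0;o[:,400:]=0;M=cv2.moments(o,True);print("dimple",ray(c,[(M['m10']/M['m00'],M['m01']/M['m00'])],.026).round(4))
E
```

```text
z 0.1631 y at x=0 -10.06 at 50 -9.98 ang 0.09
z 0.1371 y at x=0 -11.97 at 50 -11.89 ang 0.09
z 0.1631 y at x=0 11.69 at 50 11.66 ang -0.04
z 0.1371 y at x=0 13.54 at 50 13.51 ang -0.04
tail x [93.6 94.  94. ]
dimple [[ 0.5469 -0.1655  0.026 ]]
```

Call:
step_arm --pt "0 0 -0.7 -4 1 20 10" --pt "0 0 -0.7 -7.4 2.4 45 10" --pt "0 0 -0.7 -7.4 2.4 75 10" --pt "0 0 -0.7 -7.4 2.4 88 10" --pt "0 0 -0.7 -7.4 2.4 92 10" --pt "0 0 -0.7 -7.4 2.4 92 10" --pt "0 0 -0.7 -7.4 2.4 92 10" --pt "0 0 -0.7 -7.4 2.4 92 10"

```text
time: 7.35
position: [0.4495, -0.2362, 0.0583]
tool_rot: [2.338, 2.097, -0.0]
ft_force: [0.3, -0.2, -1.2]
grip_width: 0.248
```

```bash
python3 snap.py w5;python3 -c "
from h import *
delta((.45,-.2345,.035),83.95)"
```

```text
t 7.4 pos [ 0.4494 -0.2362  0.0582] az 83.78 F [-0.1  0.2 -0.6] q [ 0.93  0.21 -0.55  1.97  0.13  0.99  0.22] w 21.5
rot [ 0.   0.  -1.2] shift [ -76.4   74.5 -241.7]
t 7.4 pos [ 0.4494 -0.2362  0.0582] az 83.78 F [-0.1  0.2 -0.6] q [ 0.93  0.21 -0.55  1.97  0.13  0.99  0.22] w 21.5
rot [ 0.   0.  -0.2] shift [ 1.8  0.4 23.2]
```

View pics/w5.png

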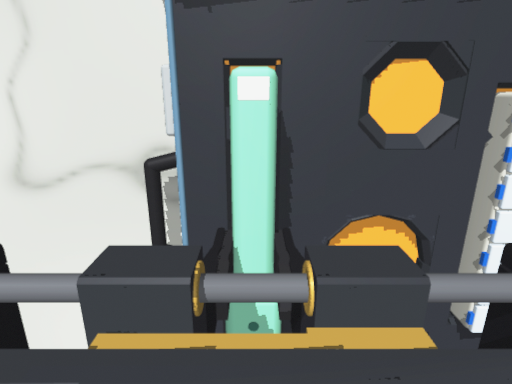

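The tail end (253,68) sits between the pocket walls (227..278), so it is centred. Pressing down now.

Call:
step_arm --pt "0 0 -0.2 1.8 0.4 4 10" --pt "0 0 -0.2 1.8 0.4 8 10" --pt "0 0 -0.2 1.8 0.4 12 10" --pt "0 0 -0.2 1.8 0.4 15 10" --pt "0 0 -0.2 1.8 0.4 18 10" --pt "0 0 -0.2 1.8 0.4 20 10" --pt "0 0 -0.2 1.8 0.4 22 10" --pt "0 0 -0.2 1.8 0.4 22 10" --newtons 50

```text
time: 8.4
position: [0.4501, -0.2345, 0.0362]
tool_rot: [2.334, 2.101, -0.0]
ft_force: [-1.0, -0.2, 4.8]
grip_width: 0.247
```

```bash
python3 -c "
from h import *
delta((.45,-.2345,.035),83.95)"
```

```text
t 8.4 pos [ 0.4501 -0.2345  0.0362] az 83.98 F [-1.  -0.2  4.8] q [ 0.92  0.24 -0.54  1.99  0.15  0.95  0.2 ] w 21.5
rot [0. 0. 0.] shift [-0.  -0.1  1.2]
```

Call:
step_arm --pt "0 0 0 0 0 1 10" --pt "0 0 0 0 0 1 10" --pt "0 0 0 0 0 0 45" --pt "0 0 0 0 0 0 45" --pt "0 0 0 0 0 0 45" --pt "0 0 0 0 0 -20 45" --pt "0 0 0 0 0 -45 0" --pt "0 0 0 0 0 -60 0"

```text
time: 9.4
position: [0.4501, -0.2344, 0.0966]
tool_rot: [2.334, 2.101, 0.0]
ft_force: [-0.8, 1.3, 0.2]
grip_width: 0.367
```

```bash
python3 snap.py w6;python3 -c "
from h import *
delta((.4507,-.228,.05),83.95)"
```

```text
t 9.45 pos [ 0.451  -0.2348  0.0982] az 83.99 F [ 0.5 -0.3  1.6] q [ 0.95  0.16 -0.56  1.93  0.1   1.07  0.25] w 28.3
rot [ 0.2  0.1 -1. ] shift [ -78.4   73.2 -201.4]
t 9.45 pos [ 0.451  -0.2348  0.0982] az 83.99 F [ 0.5 -0.3  1.6] q [ 0.95  0.16 -0.56  1.93  0.1   1.07  0.25] w 28.3
rot [0.2 0.1 0. ] shift [ 6.8 -1.2 48.2]
```

View pics/w6.png

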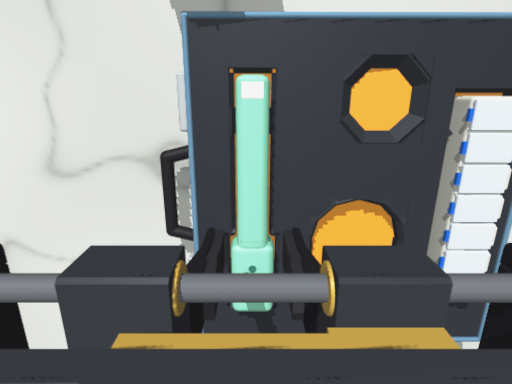

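Call:
step_arm --pt "0 0 0 6.5 0 10 0" --pt "0 0 0 6.5 0 25 0" --pt "0 0 0 6.5 0 40 0" --pt "0 0 0 6.5 0 45 0" --pt "0 0 0 6.5 0 48 0" --pt "0 0 0 6.5 0 50 0" --pt "0 0 0 6.5 0 51 0" --pt "0 0 0 6.5 0 51 0"

```text
time: 10.45
position: [0.4491, -0.227, 0.0483]
tool_rot: [-2.332, -2.099, 0.006]
ft_force: [-14.9, 7.7, 36.8]
grip_width: 0.005
```

```bash
python3 -c "
from h import *
delta((.4507,-.228,.048),83.95)"
```

```text
t 10.45 pos [ 0.4491 -0.227   0.0483] az 83.98 F [-14.9   7.7  36.8] q [ 0.92  0.22 -0.55  1.98  0.14  0.98  0.19] w 0.4
rot [-0.3  0.   0. ] shift [-0.8  1.7  0.2]
```

Call:
step_arm --pt "0 0 0 0 0 -45 0" --pt "0 0 0 10 2 -95 0" --pt "0 0 0 60 12 -130 0" --pt "0 0 0 120 24 -150 0" --pt "0 0 0 180 36 -170 0" --pt "0 0 -5 240 48 -190 0" --pt "0 0 -10 300 60 -210 0" --pt "0 0 -16 360 72 -225 40"

```text
time: 11.45
position: [0.5582, 0.1168, 0.2683]
tool_rot: [2.016, 2.407, 0.001]
ft_force: [0.5, 0.2, 0.7]
grip_width: 0.055
```

Call:
step_arm --pt "0 0 0 55 14 -5 50" --pt "0 0 0 110 28 -5 60" --pt "0 0 0 125 34 -5 75" --pt "0 0 0 125 34 -5 84" --pt "0 0 0 125 34 -5 84" --pt "0 0 0 125 34 -5 84" --pt "0 0 0 125 34 -5 84" --pt "0 0 0 125 34 -5 84" --newtons 30

```text
time: 12.45
position: [0.5694, 0.2437, 0.2727]
tool_rot: [2.021, 2.405, -0.0]
ft_force: [-0.8, -0.0, -0.1]
grip_width: 0.922
```

```bash
python3 snap.py w7
```

```text
t 12.5 pos [0.5693 0.244  0.2726] az 99.95 F [-0.3  0.8  0.7] q [ 0.26  0.36 -0.92  1.43  0.29  1.49 -0.48] w 81.5
rot [ 0.  0. 15.] shift [-546.1 -150.9  -27.2]
```

View pics/w7.png

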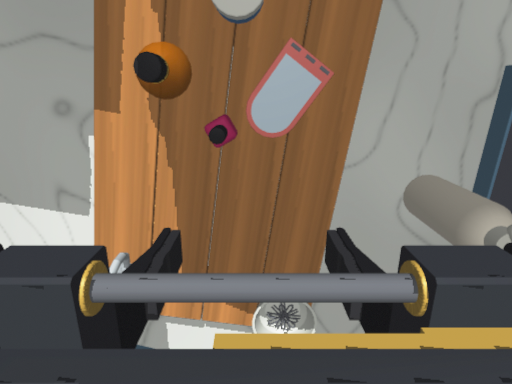

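The mirror is in view: hinge end at (312,55), round end at (270,137); flacon cap at (150,67); polish at (220,132).

```bash
cat > mir.py <<'E'
from h import *
import pickle,sys
n=sys.argv[1];z=float(sys.argv[2])
c=pickle.load(open(f"pics/{n}.pkl","rb"));im=cv2.imread(f"pics/{n}.png")
print("cam",np.round(-c["R"].T@c["t"],3))
g=cv2.cvtColor(im,cv2.COLOR_BGR2HSV);m=cv2.inRange(g,(0,90,120),(6,190,255))|cv2.inRange(g,(174,90,120),(180,190,255));m[235:]=0
k,l,st,ce=cv2.connectedComponentsWithStats(m);i=1+np.argmax(st[1:,4]);m=(l==i).astype(np.uint8)
ct=cv2.convexHull(max(cv2.findContours(m,0,cv2.CHAIN_APPROX_NONE)[0],key=cv2.contourArea))
P=ray(c,ct[:,0],z)[:,:2].astype(np.float32)*1000
r=cv2.minAreaRect(P);print(st[i],"rect",np.round(r[0],1),np.round(r[1],1),round(r[2],2));print(np.round(cv2.boxPoints(r),1).tolist())
d=im.copy();cv2.drawContours(d,[ct],-1,(255,0,0),1);x,y,w,h,_=st[i];d=d[max(0,y-8):y+h+8,max(0,x-8):x+w+8];cv2.imwrite(f"pics/{n}_m.png",cv2.resize(d,None,fx=4.5,fy=4.5,interpolation=0))
E
python3 mir.py w7 .056
```

```text
cam [0.557 0.325 0.435]
[ 246   38   88  100 1528] rect [590.4 329.2] [103.   61.6] 63.83
[[540.0, 296.6000061035156], [595.2999877929688, 269.3999938964844], [640.7000122070312, 361.79998779296875], [585.4000244140625, 389.0]]
```

View pics/w7_m.png

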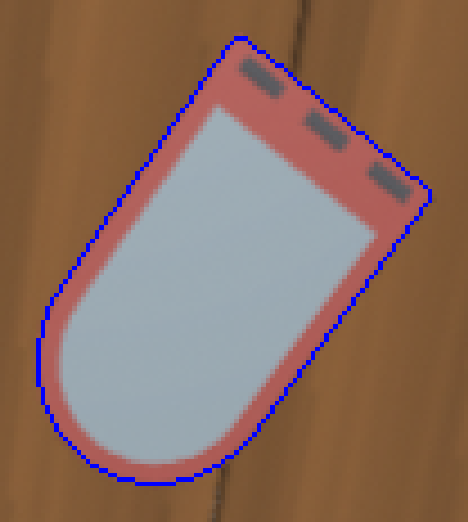

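Call:
step_arm --pt "0 0 -10 10 5 0 84" --pt "0 0 -20 20 9 0 84" --pt "0 0 -30 30 14 10 84" --pt "0 0 -40 40 19 30 84" --pt "0 0 -50 50 23 50 84" --pt "0 0 -60 60 28 70 84" --pt "0 0 -70 70 32 90 84" --pt "0 0 -80 83 37 110 84"

```text
time: 13.5
position: [0.5916, 0.3324, 0.1618]
tool_rot: [-0.007, 3.141, -0.001]
ft_force: [0.4, 0.1, -0.1]
grip_width: 0.964
```

```bash
python3 -c "
from h import *
delta((.5917,.3319,.12),243.83)"
```

```text
t 13.5 pos [0.5916 0.3324 0.1618] az -179.73 F [ 0.4  0.1 -0.1] q [ 0.18  0.66 -1.1   1.42  0.59  1.41  0.65] w 83.9
rot [ -0.   -0.  -63.6] shift [-0.1 -0.5 41.8]
```

Call:
step_arm --pt "0 0 -10 0 0 0 84" --pt "0 0 -20 0 0 0 84" --pt "0 0 -30 0 -0.5 0 84" --pt "0 0 -40 0 -0.5 10 84" --pt "0 0 -50 0 -0.5 20 84" --pt "0 0 -60 0 -0.5 30 84" --pt "0 0 -63.6 0 -0.5 41 84" --pt "0 0 -63.6 0 -0.5 41 84"

```text
time: 14.5
position: [0.591, 0.3314, 0.1204]
tool_rot: [1.653, -2.669, -0.0]
ft_force: [-0.5, -0.0, 0.8]
grip_width: 0.969
```

```bash
python3 snap.py w8; python3 -c "
from h import *
delta((.5917,.3319,.0455),243.83)"
```

```text
t 14.55 pos [0.5912 0.3318 0.1212] az -116.51 F [-0.5 -0.1  0.3] q [ 0.25  0.81 -1.27  1.47  0.78  1.43  1.65] w 83.9
rot [-0.000e+00 -1.000e-01  1.585e+02] shift [ 617.4 -222.6 -178.5]
t 14.55 pos [0.5912 0.3318 0.1212] az -116.51 F [-0.5 -0.1  0.3] q [ 0.25  0.81 -1.27  1.47  0.78  1.43  1.65] w 83.9
rot [ 0.  -0.  -0.3] shift [-0.4 -0.4 75.7]
```

View pics/w8.png

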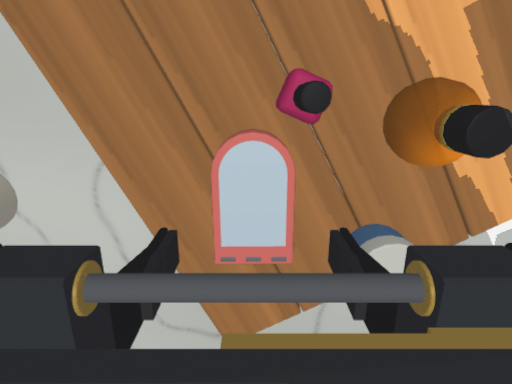

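Call:
step_arm --pt "0 0 0 0 0 25 84" --pt "0 0 0 0 0 55 84" --pt "0 0 0 0 0 70 84" --pt "0 0 0 0 0 75.5 84" --pt "0 0 0 0 0 75.5 50" --pt "0 0 0 0 0 75.5 50" --pt "0 0 0 0 0 75.5 50" --pt "0 0 0 0 0 75.5 50" --newtons 40

```text
time: 15.55
position: [0.5916, 0.3324, 0.0469]
tool_rot: [-1.655, 2.669, -0.0]
ft_force: [-0.2, 0.4, 2.5]
grip_width: 0.703
```

```bash
python3 -c "
from h import *
delta((.5917,.3319,.20),243.83)"
```

```text
t 15.55 pos [0.5916 0.3324 0.0469] az -116.42 F [-0.2  0.4  2.5] q [ 0.23  0.88 -1.21  1.53  0.84  1.32  1.61] w 61.1
rot [-0.   0.1 -0.2] shift [   0.3   -0.4 -153.1]
```

Call:
step_arm --pt "0 0 0 0 0 0 50" --pt "0 0 0 0 0 -40 50" --pt "0 0 0 0 0 -90 50" --pt "0 0 10 0 0 -130 50" --pt "0 0 20 50 -18 -150 50" --pt "0 0 30 100 -37 -155 50" --pt "0 0 40 150 -55 -155 50" --pt "0 0 50 200 -74 -155 50"

```text
time: 16.55
position: [0.5679, 0.1181, 0.2005]
tool_rot: [0.363, -3.12, 0.001]
ft_force: [1.7, -0.3, -0.7]
grip_width: 0.71
```

```bash
python3 -c "
from h import *
delta((.5242,-.2938,.2),83.95)"
```

```text
t 16.55 pos [0.5679 0.1181 0.2005] az -166.74 F [ 1.7 -0.3 -0.7] q [ 0.75  0.48 -1.3   1.63  0.47  1.4   1.2 ] w 61.7
rot [-1.000e-01  0.000e+00  1.093e+02] shift [ 137.  -390.9    0.9]
```

Call:
step_arm --pt "0 0 10 18 -50 0 50" --pt "0 0 20 36 -100 0 50" --pt "0 0 30 54 -150 0 50" --pt "0 0 40 73 -202 0 50" --pt "0 0 50 91 -254 0 50" --pt "0 0 60 110 -306 0 50" --pt "0 0 70 128 -355 0 50" --pt "0 0 80 141 -392 0 50"

```text
time: 17.55
position: [0.5222, -0.297, 0.2005]
tool_rot: [-1.731, -2.621, 0.002]
ft_force: [0.2, 0.1, -1.2]
grip_width: 0.707
```

```bash
python3 -c "
from h import *
delta((.5242,-.2938,.15),83.95)"
```

```text
t 17.55 pos [ 0.5222 -0.297   0.2005] az 113.11 F [ 0.2  0.1 -1.2] q [ 1.26  0.38 -0.99  1.58  0.32  1.35  0.64] w 61.5
rot [-0.1  0.  29.2] shift [ 2.2  3.2 50.5]
```

Call:
step_arm --pt "0 0 10 2 2 10 50" --pt "0 0 20 2 2 25 50" --pt "0 0 29.3 2 2 40 50" --pt "0 0 29.3 2 2 50 50" --pt "0 0 29.3 2 2 50 50" --pt "0 0 29.3 2 2 50 50" --pt "0 0 29.3 2 2 50 50" --pt "0 0 29.3 2 2 50 50"

```text
time: 18.55
position: [0.5248, -0.2917, 0.1515]
tool_rot: [2.328, 2.108, -0.0]
ft_force: [-0.3, 0.2, -1.4]
grip_width: 0.707
```

```bash
python3 snap.py w9; python3 -c "
from h import *
delta((.5242,-.2938,.06),83.95)"; python3 mir.py w9 .159
```

```text
t 18.6 pos [ 0.5247 -0.2916  0.1514] az 84.3 F [-0.6  0.5 -1.9] q [ 1.17  0.39 -0.88  1.65  0.31  1.25  0.13] w 61.6
rot [ 0.   0.  -0.7] shift [ -29.3   -6.8 -148.6]
t 18.6 pos [ 0.5247 -0.2916  0.1514] az 84.3 F [-0.6  0.5 -1.9] q [ 1.17  0.39 -0.88  1.65  0.31  1.25  0.13] w 61.6
rot [0.  0.  0.4] shift [-2.2 -0.4 91.4]
cam [ 0.534 -0.21   0.314]
[ 192  141  122   94 3045] rect [ 529.1 -256. ] [48.8 62.3] 84.37
[[495.70001220703125, -277.20001220703125], [557.7000122070312, -283.29998779296875], [562.5, -234.6999969482422], [500.5, -228.60000610351562]]
```

View pics/w9.png

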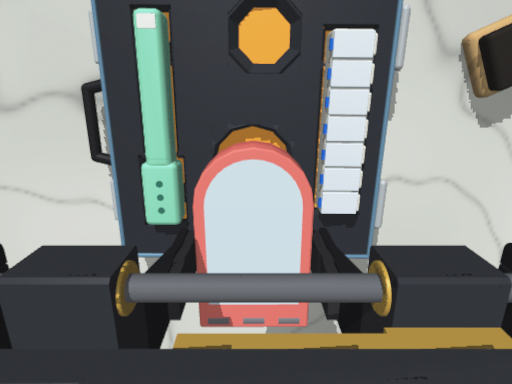

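```bash
python3 - <<'E'
from h import *
import pickle
c=pickle.load(open("pics/w9.pkl","rb"));im=cv2.imread("pics/w9.png")
cv2.imwrite("pics/w9z.png",cv2.resize(im[125:340,180:325],None,fx=2.7,fy=2.7,interpolation=0))
g=cv2.cvtColor(im,cv2.COLOR_BGR2HSV)
for r in list(range(136,165))+list(range(300,332)):print(r,im[r,254].tolist(),end=" ")
tcp=np.array([.5247,-.2916]);a=np.radians(84.3);x=np.array([np.cos(a),np.sin(a)])
print()
for r in (141,143,145,147,149,325,327):print(r,((ray(c,[(254,r)],.1605)[0,:2]-tcp)@x*1000).round(1),((ray(c,[(254,r)],.1365)[0,:2]-tcp)@x*1000).round(1))
E
```

```text
136 [44, 110, 163] 137 [47, 118, 175] 138 [55, 144, 215] 139 [60, 165, 234] 140 [71, 147, 225] 141 [88, 93, 190] 142 [90, 96, 195] 143 [95, 102, 205] 144 [102, 109, 215] 145 [102, 110, 214] 146 [106, 113, 218] 147 [120, 128, 233] 148 [135, 144, 242] 149 [126, 135, 237] 150 [117, 125, 230] 151 [116, 124, 229] 152 [116, 124, 230] 153 [117, 125, 229] 154 [117, 125, 230] 155 [116, 124, 229] 156 [116, 125, 229] 157 [117, 125, 229] 158 [123, 129, 228] 159 [178, 174, 219] 160 [230, 223, 207] 161 [230, 223, 208] 162 [230, 223, 208] 163 [230, 223, 208] 164 [230, 223, 207] 300 [80, 76, 74] 301 [73, 70, 68] 302 [152, 145, 132] 303 [224, 217, 209] 304 [186, 181, 218] 305 [112, 120, 226] 306 [113, 120, 227] 307 [114, 120, 227] 308 [113, 120, 226] 309 [113, 119, 226] 310 [113, 119, 226] 311 [113, 119, 227] 312 [113, 119, 226] 313 [113, 119, 227] 314 [113, 119, 227] 315 [112, 119, 227] 316 [114, 119, 227] 317 [122, 124, 215] 318 [140, 135, 155] 319 [138, 132, 130] 320 [132, 125, 125] 321 [123, 117, 117] 322 [114, 110, 109] 323 [107, 104, 142] 324 [107, 113, 211] 325 [107, 115, 222] 326 [129, 136, 201] 327 [187, 195, 199] 328 [212, 217, 215] 329 [212, 218, 215] 330 [212, 217, 215] 331 [212, 217, 215] 
141 60.5 57.1
143 59.6 56.0
145 58.6 54.9
147 57.7 53.8
149 56.7 52.7
325 -44.7 -64.6
327 -46.1 -66.2
```

View pics/w9z.png

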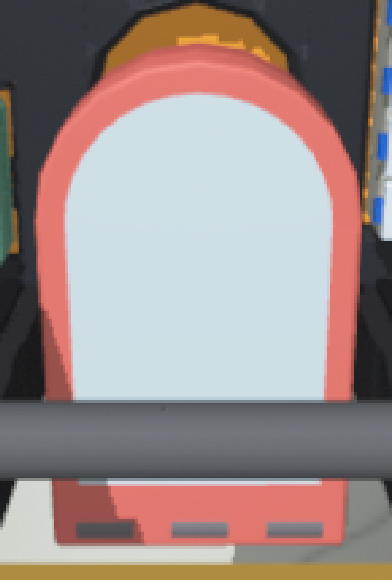

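Call:
step_arm --pt "0 0 0.3 -3 -0.5 20 50" --pt "0 0 0.3 -5.4 -0.9 50 50" --pt "0 0 0.3 -5.4 -0.9 75 50" --pt "0 0 0.3 -5.4 -0.9 88 50" --pt "0 0 0.3 -5.4 -0.9 93 50" --pt "0 0 0.3 -5.4 -0.9 93 50" --pt "0 0 0.3 -5.4 -0.9 93 50" --pt "0 0 0.3 -5.4 -0.9 93 50"

```text
time: 19.6
position: [0.5236, -0.2971, 0.0589]
tool_rot: [2.334, 2.101, -0.0]
ft_force: [0.2, 0.1, -1.4]
grip_width: 0.705
```

```bash
python3 snap.py w10; python3 -c "
from h import *
delta((.5233,-.2969,.0369),83.95)"; python3 - <<'E'
import cv2
im=cv2.imread("pics/w10.png");cv2.imwrite("pics/w10z.png",cv2.resize(im[60:260,100:400],None,fx=2.6,fy=2.6,interpolation=cv2.INTER_CUBIC))
E
```

```text
t 19.65 pos [ 0.5235 -0.297   0.0588] az 83.98 F [ 0.5 -0.1 -0.5] q [ 1.14  0.48 -0.83  1.73  0.39  1.1   0.08] w 61.2
rot [ 0.  0. -1.] shift [ -24.    -5.9 -241.2]
t 19.65 pos [ 0.5235 -0.297   0.0588] az 83.98 F [ 0.5 -0.1 -0.5] q [ 1.14  0.48 -0.83  1.73  0.39  1.1   0.08] w 61.2
rot [0. 0. 0.] shift [ 0.1 -0.3 21.9]
```

View pics/w10z.png

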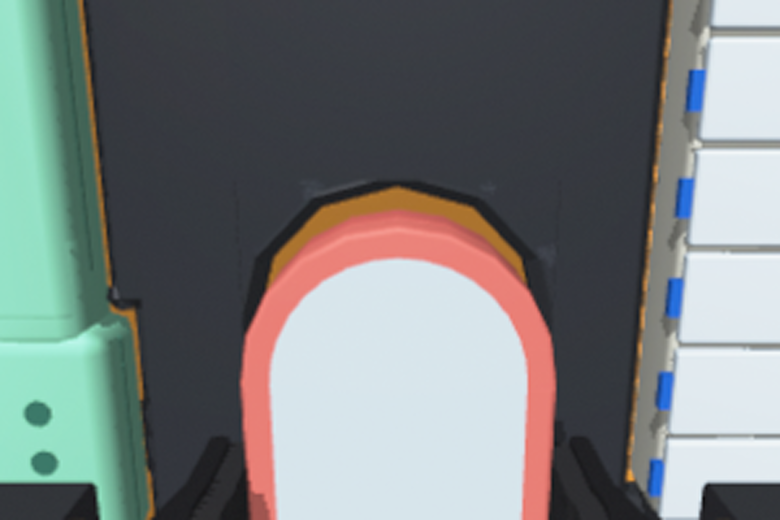

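```bash
python3 - <<'E'
from h import *
import pickle
c=pickle.load(open("pics/w10.pkl","rb"));im=cv2.imread("pics/w10.png")
x=np.array([.105,.9945]);t=np.array([.5235,-.297])
f=lambda v,u,z:round(float((ray(c,[(u,v)],z)[0,:2]-t)@x*1000),1)
print([ (r,im[r,254].tolist()) for r in range(128,152)])
print("floor edge",f(131.8,253,.022),"crown bottom",f(141,253,.044),"crown top",f(148,253,.068))
E
```

```text
[(128, [60, 55, 52]), (129, [51, 47, 45]), (130, [35, 32, 31]), (131, [38, 41, 47]), (132, [43, 81, 116]), (133, [49, 117, 172]), (134, [47, 116, 171]), (135, [48, 115, 172]), (136, [48, 115, 171]), (137, [49, 116, 172]), (138, [48, 115, 171]), (139, [49, 116, 172]), (140, [68, 111, 181]), (141, [93, 98, 199]), (142, [95, 100, 205]), (143, [101, 107, 215]), (144, [107, 115, 221]), (145, [108, 116, 221]), (146, [111, 119, 225]), (147, [125, 133, 238]), (148, [141, 151, 244]), (149, [131, 140, 241]), (150, [122, 131, 236]), (151, [122, 130, 235])]
floor edge 59.6 crown bottom 57.1 crown top 57.2
```

The crown gap is about 2.5 mm against a nominal 2, so the mirror is aligned. Pressing down.

Call:
step_arm --pt "0 0 0 0.3 0 4 50" --pt "0 0 0 0.3 0 8 50" --pt "0 0 0 0.3 0 11 50" --pt "0 0 0 0.3 0 14 50" --pt "0 0 0 0.3 0 17 50" --pt "0 0 0 0.3 0 19 50" --pt "0 0 0 0.3 0 21 50" --pt "0 0 0 0.3 0 21.5 50" --newtons 55

```text
time: 20.65
position: [0.5235, -0.2968, 0.0369]
tool_rot: [2.334, 2.101, -0.0]
ft_force: [0.3, 0.6, 2.9]
grip_width: 0.705
```

Call:
step_arm --pt "0 0 0 0 0 1 50" --pt "0 0 0 0 0 1 50" --pt "0 0 0 0 0 0 76" --pt "0 0 0 0 0 0 76" --pt "0 0 0 0 0 0 76" --pt "0 0 0 0 0 -20 76" --pt "0 0 0 0 0 -45 0" --pt "0 0 0 0 0 -60 0"

```text
time: 21.65
position: [0.5242, -0.2967, 0.099]
tool_rot: [2.333, 2.1, 0.001]
ft_force: [0.4, -0.6, 0.1]
grip_width: 0.727
```

```bash
python3 snap.py w11; python3 -c "
from h import *
delta((.5238,-.2935,.0460),83.95)"
```

```text
t 21.7 pos [ 0.5251 -0.2972  0.1006] az 83.99 F [ 0.3 -0.7  1.9] q [ 1.16  0.44 -0.85  1.7   0.36  1.16  0.1 ] w 59.5
rot [ 0.2  0.2 -1. ] shift [ -24.3   -6.8 -199.4]
t 21.7 pos [ 0.5251 -0.2972  0.1006] az 83.99 F [ 0.3 -0.7  1.9] q [ 1.16  0.44 -0.85  1.7   0.36  1.16  0.1 ] w 59.5
rot [0.2 0.1 0. ] shift [ 3.7 -1.9 54.6]
```

View pics/w11.png

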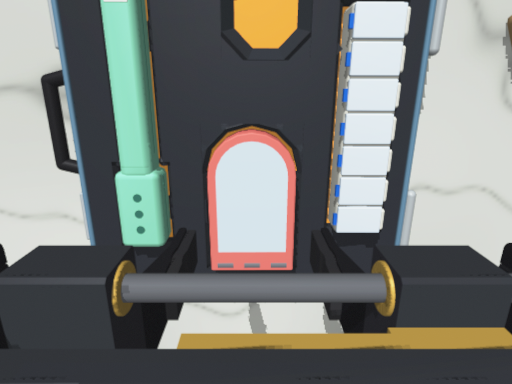

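Call:
step_arm --pt "0 0 0 4 0 15 0" --pt "0 0 0 4 0 30 0" --pt "0 0 0 4 0 35 0" --pt "0 0 0 4 0 40 0" --pt "0 0 0 4 0 45 0" --pt "0 0 0 4 0 49 0" --pt "0 0 0 4 0 51 0" --pt "0 0 0 4 0 52 0"

```text
time: 22.7
position: [0.5243, -0.2927, 0.0464]
tool_rot: [2.334, 2.101, -0.001]
ft_force: [-3.5, 1.5, 13.2]
grip_width: 0.006
```

```bash
python3 -c "
from h import *
delta((.5238,-.2935,.0460),83.95)"
```

```text
t 22.7 pos [ 0.5243 -0.2927  0.0464] az 83.99 F [-3.5  1.5 13.2] q [ 1.12  0.5  -0.82  1.75  0.41  1.08  0.06] w 0.6
rot [0.  0.1 0. ] shift [-0.9 -0.4  0.4]
```

Call:
step_arm --pt "0 0 0 0 0 1 0" --pt "0 0 0 0 0 0 0" --pt "0 0 0 0 0 -45 0" --pt "0 0 0 20 -4 -95 0" --pt "0 0 0 75 -15 -140 0" --pt "0 0 -5 135 -28 -180 0" --pt "0 0 -10 195 -40 -200 0" --pt "0 0 -16 255 -52 -204 0"

```text
time: 23.7
position: [0.501, -0.051, 0.2474]
tool_rot: [2.014, 2.406, 0.0]
ft_force: [1.4, 0.0, 0.8]
grip_width: 0.007
```

Call:
step_arm --pt "0 0 0 60 3 0 40" --pt "0 0 0 120 6 0 50" --pt "0 0 0 180 9 0 55" --pt "0 0 0 240 12 0 55" --pt "0 0 0 270 14 0 55" --pt "0 0 0 283 15 0 55" --pt "0 0 0 283 15 0 55" --pt "0 0 0 283 15 0 55" --newtons 15

```text
time: 24.7
position: [0.4664, 0.2278, 0.2456]
tool_rot: [2.02, 2.405, -0.001]
ft_force: [0.6, -0.2, 0.2]
grip_width: 0.629
```

```bash
python3 snap.py w12
```

```text
t 24.75 pos [0.4665 0.2275 0.2456] az 99.89 F [ 0.3 -0.   0. ] q [ 0.69  0.19 -1.3   1.71  0.18  1.39 -0.47] w 54.6
rot [ 0.   0.1 14.9] shift [-547.8  -46.3  -53.8]
```

View pics/w12.png

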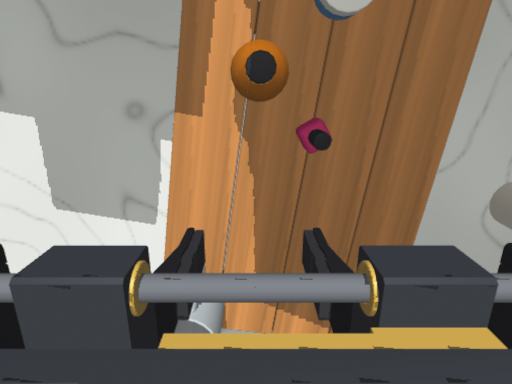

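The flacon is nearly under the camera: cap top at (261,66), belly centre at about (259,70).

```bash
python3 - <<'E'
from h import *
import pickle
c=pickle.load(open("pics/w12.pkl","rb"));im=cv2.imread("pics/w12.png")
print("cam",np.round(-c["R"].T@c["t"],3))
roi=(slice(30,115),slice(215,305));g=cv2.cvtColor(im,cv2.COLOR_BGR2HSV)
k=np.zeros(im.shape[:2],np.uint8);k[roi]=(g[roi][...,2]<60).astype(np.uint8)
ct=max(cv2.findContours(k,0,1)[0],key=cv2.contourArea);e=cv2.minEnclosingCircle(ct);print("cap",e,ray(c,[e[0]],.118).round(4), "diam mm",2*e[1]/320.9*(-(c["R"].T@c["t"])[2]-.118)*1000,cv2.boundingRect(ct))
cv2.imwrite("pics/w12z.png",cv2.resize(im[25:120,205:315],None,fx=6,fy=6,interpolation=0))
E
```

```text
cam [0.454 0.309 0.408]
cap ((260.5, 66.90625), 16.286867141723633) [[0.4556 0.3307 0.118 ]] diam mm 29.424703673629633 (246, 51, 30, 33)
```

View pics/w12z.png

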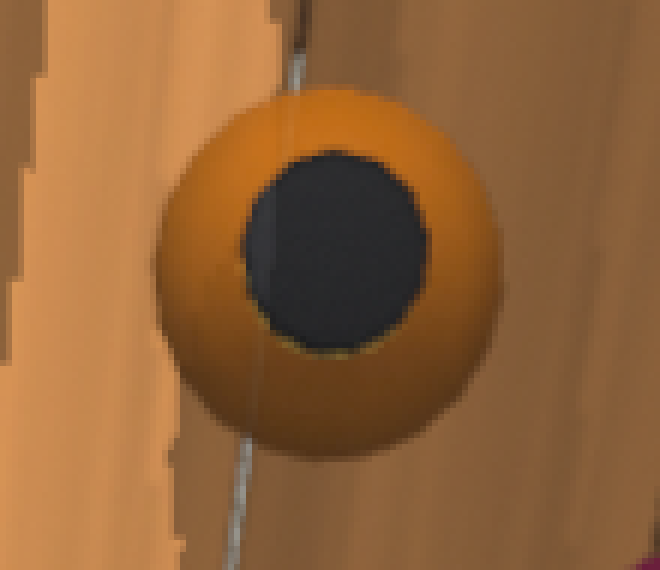

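Call:
step_arm --pt "0 0 10 0 0 10 55" --pt "0 0 20 5 0 20 55" --pt "0 0 30 15 1 35 55" --pt "0 0 40 35 2 55 55" --pt "0 0 50 60 4 75 55" --pt "0 0 55 85 6 90 55" --pt "0 0 55 104 7 96 55" --pt "0 0 55 104 7 96 55"

```text
time: 25.75
position: [0.4545, 0.3326, 0.1493]
tool_rot: [-2.901, -1.204, 0.002]
ft_force: [-0.3, -0.7, -0.6]
grip_width: 0.629
```

```bash
python3 snap.py w13; python3 -c "
from h import *
delta((.4555,.3310,.098),45)"
```

```text
t 25.8 pos [0.4552 0.3316 0.1496] az 44.98 F [ 0.   1.1 -0.9] q [ 0.21  0.36 -1.06  1.74  0.33  1.24 -1.72] w 54.4
rot [ -0.   0. -40.] shift [-418.3  503.2 -150. ]
t 25.8 pos [0.4552 0.3316 0.1496] az 44.98 F [ 0.   1.1 -0.9] q [ 0.21  0.36 -1.06  1.74  0.33  1.24 -1.72] w 54.4
rot [ 0.  0. -0.] shift [-0.1  0.6 51.6]
```

View pics/w13.png

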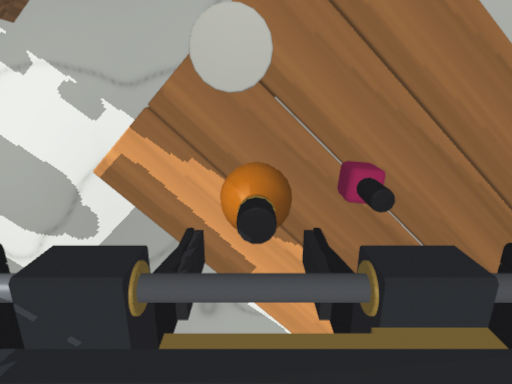

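Call:
step_arm --pt "0 0 0 0 0.5 15 55" --pt "0 0 0 0 0.5 32 55" --pt "0 0 0 0 0.5 45 55" --pt "0 0 0 0 0.5 51 55" --pt "0 0 0 0 0.5 52 40" --pt "0 0 0 0 0.5 52 30" --pt "0 0 0 0 0.5 52 22" --pt "0 0 0 0 0.5 52 20" --newtons 15

```text
time: 26.8
position: [0.4557, 0.332, 0.098]
tool_rot: [2.902, 1.202, 0.001]
ft_force: [-0.4, -1.2, 0.9]
grip_width: 0.31
```

```bash
python3 -c "
from h import *
delta((.5467,-.1658,.098),45)"
```

```text
t 26.8 pos [0.4557 0.332  0.098 ] az 44.99 F [-0.4 -1.2  0.9] q [ 0.18  0.42 -1.03  1.79  0.39  1.16 -1.76] w 26.9
rot [ 0. -0. -0.] shift [-2.875e+02  4.164e+02  2.000e-01]
```

Call:
step_arm --pt "0 0 0 0 0 0 20" --pt "0 0 0 0 0 -8 20" --pt "0 0 0 0 0 -30 20" --pt "0 0 0 0 0 -65 20" --pt "0 0 0 0 0 -100 20" --pt "0 0 0 -5 7 -130 20" --pt "0 0 0 -20 29 -145 20" --pt "0 0 0 -45 65 -150 20" --newtons 20

```text
time: 27.8
position: [0.4692, 0.2561, 0.2504]
tool_rot: [-2.899, -1.208, -0.005]
ft_force: [-0.1, -1.0, -1.3]
grip_width: 0.305
```

Call:
step_arm --pt "0 0 -4 -25 36 0 20" --pt "0 0 -9 -52 75 0 20" --pt "0 0 -14 -80 116 0 20" --pt "0 0 -19 -108 157 0 20" --pt "0 0 -24 -136 197 0 20" --pt "0 0 -29 -164 238 0 20" --pt "0 0 -34 -192 279 0 20" --pt "0 0 -39 -215 311 0 20"

```text
time: 28.8
position: [0.5376, -0.1197, 0.2492]
tool_rot: [2.332, 2.103, 0.001]
ft_force: [0.9, 0.8, -2.1]
grip_width: 0.304
```

```bash
python3 -c "
from h import *
delta((.5467,-.1658,.18),83.95)"
```

```text
t 28.8 pos [ 0.5376 -0.1197  0.2492] az 84.1 F [ 0.9  0.8 -2.1] q [ 0.99  0.18 -0.92  1.64  0.15  1.39 -0.05] w 26.4
rot [0.1 0.  0.1] shift [-44.8  13.7  69.3]
```

Call:
step_arm --pt "0 0 0 -12 4 10 20" --pt "0 0 0 -25 8 25 20" --pt "0 0 0 -37 11 50 20" --pt "0 0 0 -42 13 75 20" --pt "0 0 0 -42 13 95 20" --pt "0 0 0 -42 13 108 20" --pt "0 0 0 -42 13 110 20" --pt "0 0 0 -42 13 110 20"

```text
time: 29.8
position: [0.5463, -0.1606, 0.1383]
tool_rot: [2.334, 2.102, 0.001]
ft_force: [-0.0, -0.1, -0.8]
grip_width: 0.303
```

```bash
python3 snap.py w14; python3 -c "
from h import *
delta((.5467,-.1658,.092),83.95)"
```

```text
t 29.85 pos [ 0.5464 -0.1608  0.1386] az 84.01 F [ 0.4  0.1 -0.9] q [ 0.98  0.32 -0.87  1.74  0.26  1.2  -0.06] w 26.7
rot [ 0.1  0.  -1. ] shift [-161.7  -14.4 -161.3]
t 29.85 pos [ 0.5464 -0.1608  0.1386] az 84.01 F [ 0.4  0.1 -0.9] q [ 0.98  0.32 -0.87  1.74  0.26  1.2  -0.06] w 26.7
rot [0.1 0.  0.1] shift [-5.   0.8 46.6]
```

View pics/w14.png

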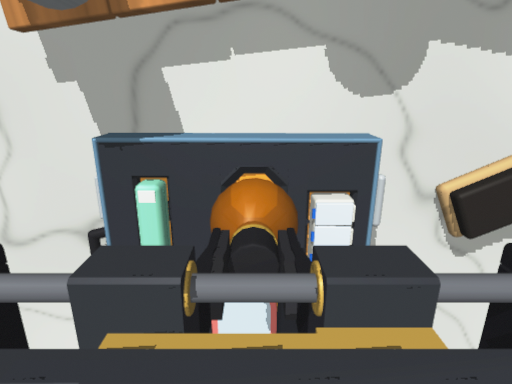

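```bash
python3 - <<'E'
from h import *
import pickle
from scipy.optimize import least_squares
c=pickle.load(open("pics/w14.pkl","rb"));im=cv2.imread("pics/w14.png")
K,R,t=[np.array(c[k]) for k in "KRt"];o=-R.T@t;print("cam",o.round(3))
g=cv2.cvtColor(im,cv2.COLOR_BGR2HSV);m=cv2.inRange(g,(3,150,50),(25,255,255))
pts=[]
for r in range(184,232):
    i=np.where(m[r,200:310])[0];pts+= [(200+i.min()-.5,r),(200+i.max()+.5,r)]
pts=np.array(pts);ok=(pts[:,0]<249)|(pts[:,0]>258)
D=(np.linalg.inv(K)@np.c_[pts,np.ones(len(pts))].T).T@R;D/=np.linalg.norm(D,axis=1)[:,None]
tcp=np.array([.5464,-.1608,.1386])
for zc in(.0986,.1006):
    def f(p):
        C=np.array([p[0],p[1],zc])-o;return np.linalg.norm(np.cross(D,C),axis=1)-.030
    s=least_squares(f,tcp[:2],loss="soft_l1",f_scale=.001);d=s.x-tcp[:2];a=np.radians(84);x=np.array([np.cos(a),np.sin(a)]);y=np.array([x[1],-x[0]])
    print(zc,s.x.round(4),"tool x,y mm",(d@x*1000).round(1),(d@y*1000).round(1),"rms",np.sqrt(np.mean(s.fun**2))*1000)
cv2.imwrite("pics/w14z.png",cv2.resize(im[165:260,190:320],None,fx=5,fy=5,interpolation=0))
from bench import optics
for n in("scene","side"):
    im=optics.get_image(n);cv2.imwrite(f"pics/{n}1.png",im[:,:,::-1])
    cv2.imwrite(f"pics/{n}1z.png",cv2.resize(im[100:230,130:330,::-1],None,fx=4,fy=4,interpolation=cv2.INTER_CUBIC))
E
```

```text
cam [ 0.556 -0.079  0.301]
0.0986 [ 0.5483 -0.1618] tool x,y mm -0.8 2.0 rms 4.117183016202725
0.1006 [ 0.5486 -0.1613] tool x,y mm -0.2 2.2 rms 3.937912494120277
```

View pics/scene1z.png

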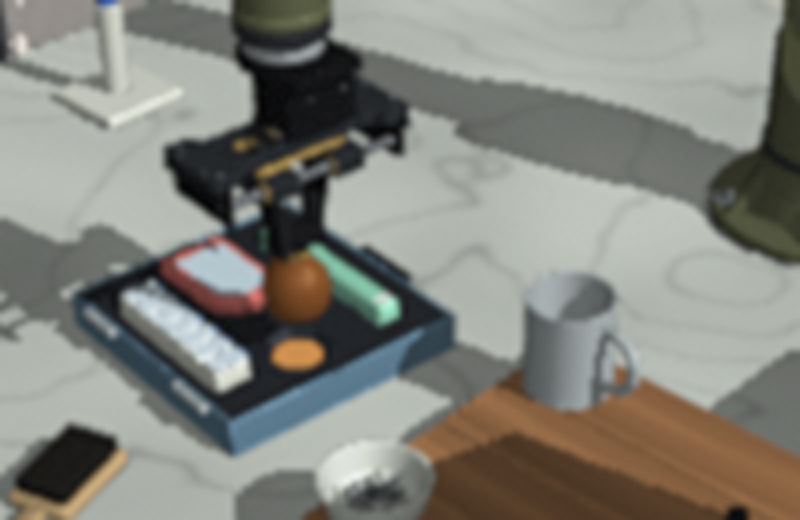

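View pics/side1z.png

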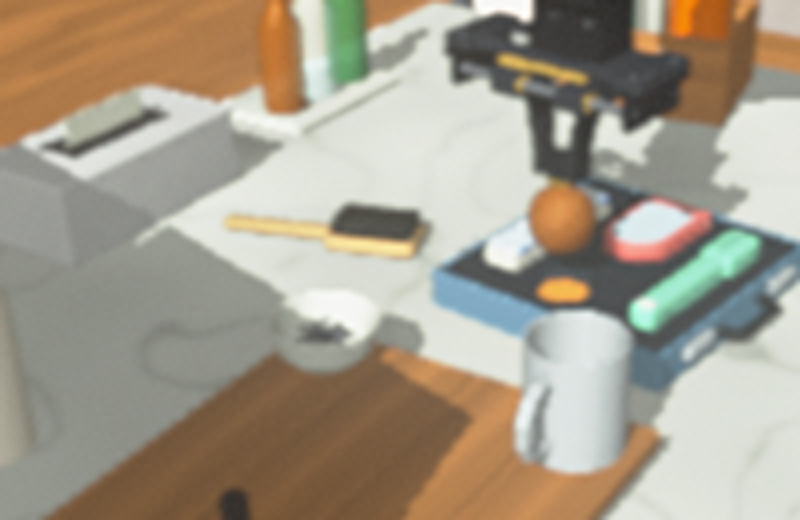

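```bash
python3 - <<'E'
from h import *
from bench import optics
for n in("scene","side"):
    c=optics.get_calibration(n);im=cv2.imread(f"pics/{n}1.png");g=cv2.cvtColor(im,cv2.COLOR_BGR2HSV)
    m=cv2.inRange(g,(3,120,60),(25,255,255));w=np.zeros_like(m);w[140:200,185:290]=m[140:200,185:290]
    k,l,st,ce=cv2.connectedComponentsWithStats(w)
    for i in range(1,k):
        if st[i,4]>60:
            print(n,st[i].tolist(),ce[i].round(1),"belly z.0986",ray(c,[(st[i,0]+st[i,2]/2-.5,st[i,1]+st[i,3]/2-.5)],.0986)[0].round(4),"dimple z.026",ray(c,[ce[i]],.026)[0].round(4))
E
```

```text
scene [195, 163, 18, 18, 230] [203.9 171.8] belly z.0986 [ 0.551  -0.1604  0.0986] dimple z.026 [ 0.4815 -0.2402  0.026 ]
scene [198, 185, 14, 8, 90] [204.3 188.3] belly z.0986 [ 0.6134 -0.0874  0.0986] dimple z.026 [ 0.5486 -0.1648  0.026 ]
side [263, 146, 15, 17, 197] [270. 154.] belly z.0986 [ 0.5476 -0.1649  0.0986] dimple z.026 [ 0.6202 -0.2937  0.026 ]
side [264, 170, 13, 6, 66] [270.3 172.4] belly z.0986 [ 0.4838 -0.0539  0.0986] dimple z.026 [ 0.5468 -0.1683  0.026 ]
side [225, 188, 35, 12, 187] [240.8 194.6] belly z.0986 [0.4903 0.0905 0.0986] dimple z.026 [0.5543 0.0045 0.026 ]
```

Call:
step_arm --pt "0 0 0 -2 -0.4 0 20" --pt "0 0 0 -4.3 -0.8 6 20" --pt "0 0 0 -4.3 -0.8 16 20" --pt "0 0 0 -4.3 -0.8 26 20" --pt "0 0 0 -4.3 -0.8 34 20" --pt "0 0 0 -4.3 -0.8 38 20" --pt "0 0 0 -4.3 -0.8 39 20" --pt "0 0 0 -4.3 -0.8 39 20"

```text
time: 30.95
position: [0.5447, -0.1651, 0.0989]
tool_rot: [2.335, 2.102, 0.0]
ft_force: [-1.4, 0.0, -1.3]
grip_width: 0.3
```

```bash
python3 snap.py w15; python3 - <<'E'
from bench import optics
import cv2
im=optics.get_image("scene")[:,:,::-1]
cv2.imwrite("pics/scene2z.png",cv2.resize(im[140:215,140:250],None,fx=7,fy=7,interpolation=cv2.INTER_CUBIC))
E
```

```text
t 31.0 pos [ 0.5448 -0.1651  0.099 ] az 83.99 F [ 0.6  0.8 -0.9] q [ 0.96  0.36 -0.85  1.78  0.3   1.13 -0.08] w 26.4
rot [ 0.  0. -1.] shift [-157.2  -13.3 -200.9]
```

View pics/scene2z.png

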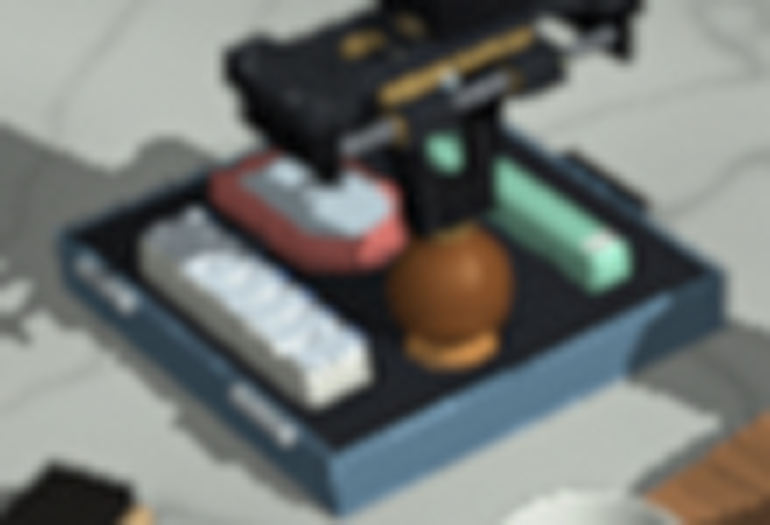

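View pics/w15.png

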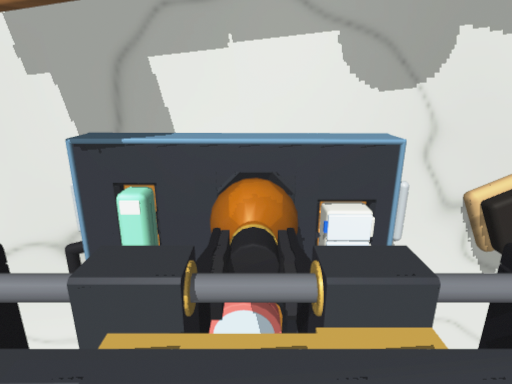

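```bash
python3 - <<'E'
from h import *
from bench import optics
c=optics.get_calibration("scene");p=proj(c,[[.5486,-.1648,.059],[.5486,-.1648,.026]]);print("scene want belly crop",(p-[140,140])*7)
E
```

```text
scene want belly crop [[446.36997061 282.7919735 ]
 [449.9209943  337.81548545]]
```

Call:
step_arm --pt "0 0 0 -0.8 0.5 1 20" --pt "0 0 0 -0.8 0.5 2 20" --pt "0 0 0 -0.8 0.5 3 20" --pt "0 0 0 -0.8 0.5 4 20" --pt "0 0 0 -0.8 0.5 5 20" --pt "0 0 0 -0.8 0.5 5.5 20" --pt "0 0 0 -0.8 0.5 6 20" --pt "0 0 0 -0.8 0.5 6 20"

```text
time: 32.05
position: [0.5449, -0.166, 0.0927]
tool_rot: [2.335, 2.102, -0.0]
ft_force: [-0.1, -0.3, -1.5]
grip_width: 0.308
```

```bash
python3 -c "
from h import *
from bench import ctrl
import numpy as np
delta((.5467,-.1658,.092),83.95);print(np.round(ctrl.get_state()['torque'],3))"
```

```text
t 32.05 pos [ 0.5449 -0.166   0.0927] az 83.99 F [-0.1 -0.3 -1.5] q [ 0.96  0.37 -0.84  1.78  0.3   1.12 -0.09] w 26.8
rot [-0.  0.  0.] shift [0.4 1.8 0.7]
[-0.007 -0.051 -0.031]
```

Call:
step_arm --pt "0 0 0 0 0 0.4 20" --pt "0 0 0 0 0 0.8 20" --pt "0 0 0 0 0 1.2 20" --pt "0 0 0 0 0 1.5 20" --pt "0 0 0 0 0 1.5 20" --pt "0 0 0 0 0 1.5 20" --pt "0 0 0 0 0 1.5 20" --pt "0 0 0 0 0 1.5 20"

```text
time: 33.05
position: [0.545, -0.166, 0.0913]
tool_rot: [2.335, 2.102, -0.0]
ft_force: [0.6, -0.9, -0.3]
grip_width: 0.303
```

```bash
python3 -c "
from h import *
delta((.5467,-.1658,.092),83.95)
delta((.5467,-.1658,.092),83.95)"; python3 snap.py w16;  python3 -c "
from h import *
delta((.5467,-.1658,.092),83.95)"
```

```text
t 33.05 pos [ 0.545  -0.166   0.0913] az 83.99 F [ 0.6 -0.9 -0.3] q [ 0.96  0.37 -0.84  1.79  0.3   1.12 -0.09] w 26.4
rot [0. 0. 0.] shift [ 0.4  1.7 -0.7]
t 33.05 pos [ 0.545  -0.166   0.0913] az 83.99 F [ 0.6 -0.9 -0.3] q [ 0.96  0.37 -0.84  1.79  0.3   1.12 -0.09] w 26.4
rot [0. 0. 0.] shift [ 0.4  1.7 -0.7]
t 33.1 pos [ 0.5449 -0.166   0.0913] az 83.99 F [-0.   0.2 -0.2] q [ 0.96  0.37 -0.84  1.79  0.3   1.12 -0.09] w 26.1
rot [-0.  0. -1.] shift [-156.3  -13.7 -208.7]
t 33.1 pos [ 0.5449 -0.166   0.0913] az 83.99 F [-0.   0.2 -0.2] q [ 0.96  0.37 -0.84  1.79  0.3   1.12 -0.09] w 26.1
rot [-0.  0.  0.] shift [ 0.4  1.7 -0.7]
```

The load has gone onto the pad (wrist force −1.5 → −0.2 N). Releasing gently.

Call:
step_arm --pt "0 0 0 0 0 0 29" --pt "0 0 0 0 0 0 32" --pt "0 0 0 0 0 0 38" --pt "0 0 0 0 0 0 46" --pt "0 0 0 0 0 0 50" --pt "0 0 0 0 0 0 50" --pt "0 0 0 0 0 -10 50" --pt "0 0 0 0 0 -25 50"

```text
time: 34.1
position: [0.5448, -0.1658, 0.117]
tool_rot: [-2.334, -2.102, 0.0]
ft_force: [-0.2, -0.5, 0.4]
grip_width: 0.574
```

Call:
step_arm --pt "0 0 0 0 0 -20 50" --pt "0 0 0 0 0 -60 50" --pt "0 0 0 -20 0 -110 50" --pt "0 0 0 -50 0 -160 50" --pt "0 0 0 -80 0 -190 50" --pt "0 0 0 -110 0 -190 50" --pt "0 0 0 -130 0 -190 50" --pt "0 0 0 -130 0 -190 50"

```text
time: 35.1
position: [0.5306, -0.2967, 0.306]
tool_rot: [-2.337, -2.098, 0.001]
ft_force: [0.2, 1.1, -0.2]
grip_width: 0.574
```

```bash
python3 snap.py w17; python3 - <<'E'
from bench import optics
import cv2
for n in("scene","side"):
    im=optics.get_image(n)[:,:,::-1];cv2.imwrite(f"pics/{n}3.png",im)
    cv2.imwrite(f"pics/{n}3z.png",cv2.resize(im[120:320,100:395],None,fx=2.7,fy=2.7,interpolation=cv2.INTER_CUBIC))
E
```

```text
t 35.15 pos [ 0.5311 -0.2948  0.306 ] az 83.97 F [ 0.4  0.6 -0.7] q [ 1.12  0.3  -0.83  1.41  0.22  1.53  0.2 ] w 50.2
rot [-0.  -0.1 -1. ] shift [-26.8 -13.4   6. ]
```

View pics/w17.png

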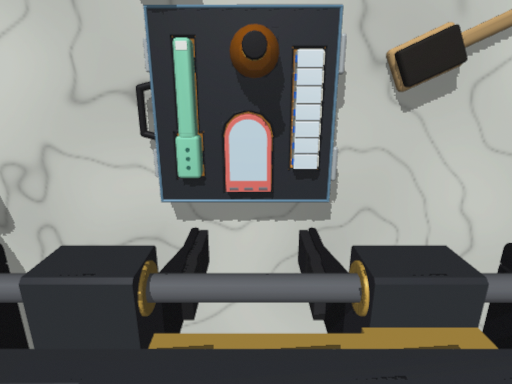

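View pics/scene3z.png

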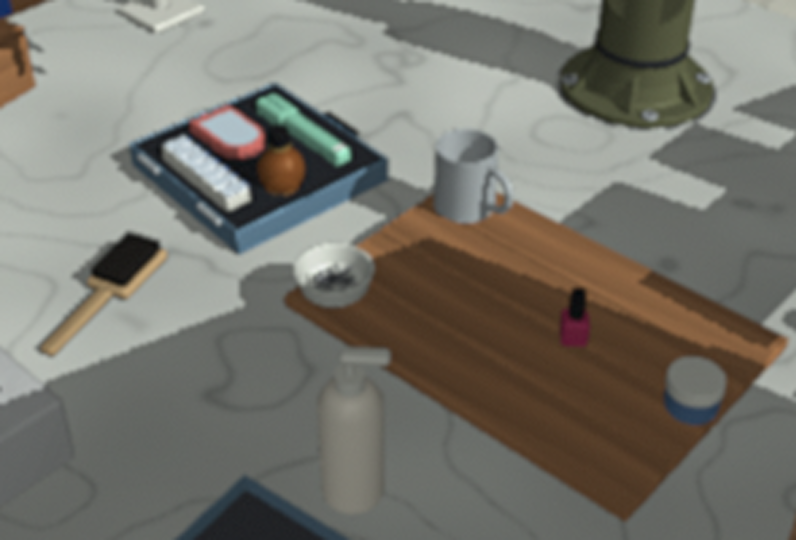

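View pics/side3z.png

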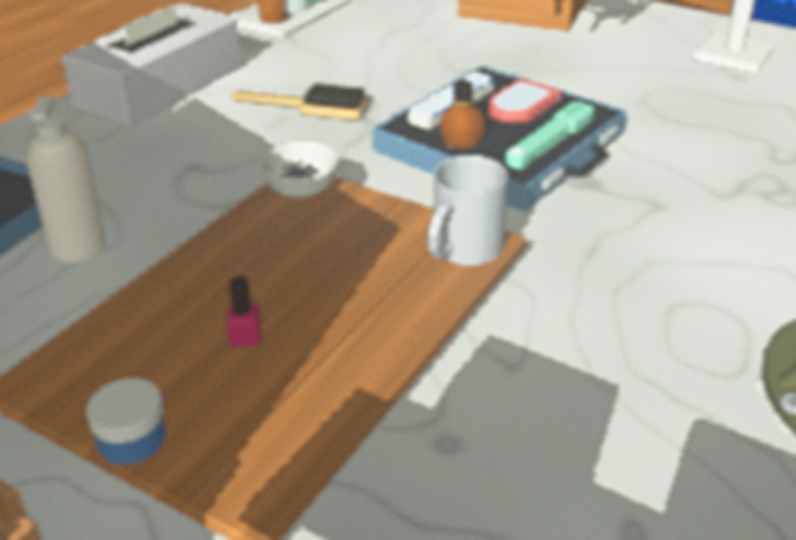

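The cover (186,110) and mirror (248,152) sit in their pockets, and the flacon (254,50) stands in the dimple. Shelf items look unmoved. Numerical checks next.

```bash
python3 cov.py w17 .048; echo; python3 mir.py w17 .046; python3 - <<'E'
from h import *
import pickle
from bench import optics
c=pickle.load(open("pics/w17.pkl","rb"));im=cv2.imread("pics/w17.png")
g=cv2.cvtColor(im,cv2.COLOR_BGR2HSV)
k=np.zeros(im.shape[:2],np.uint8);k[25:65,238:272]=(g[25:65,238:272,2]<55)
k2=cv2.morphologyEx(k,cv2.MORPH_OPEN,np.ones((5,5)));ct=max(cv2.findContours(k2,0,1)[0],key=cv2.contourArea);x,y,w,h=cv2.boundingRect(ct);print("cap",(x,y,w,h),ray(c,[(x+w/2-.5,y+w/2-.5)],.111).round(4))
m=cv2.inRange(g,(3,120,40),(25,255,255));m[85:]=0;m[:,:222]=0;m[:,283:]=0
m=cv2.morphologyEx(m,cv2.MORPH_OPEN,np.ones((5,5)));ct=max(cv2.findContours(m,0,1)[0],key=cv2.contourArea);x,y,w,h=cv2.boundingRect(ct);print("belly",(x,y,w,h),ray(c,[(x+w/2-.5,y+h/2-.5)],.051).round(4))
a0=cv2.imread("pics/w17.png");cv2.imwrite("pics/w17z.png",cv2.resize(a0[0:210,135:350],None,fx=2.8,fy=2.8,interpolation=cv2.INTER_CUBIC))
# distractors before/after
for n in("scene","side"):
    A=cv2.imread(f"pics/{n}0.png").astype(int);B=cv2.imread(f"pics/{n}3.png").astype(int)
    d=(np.abs(A-B).max(2)>40).astype(np.uint8);kk,l,st,ce=cv2.connectedComponentsWithStats(d)
    print(n,[(s[:4].tolist(),int(s[4])) for s in st[1:] if s[4]>12])
E
```

```text
cam [ 0.541 -0.215  0.468]
[ 172   37   31  141 2869] rect [ 452.8 -227.7] [172.3  35.1] 83.85
[[426.1000061035156, -311.5], [461.0, -315.20001220703125], [479.5, -143.89999389648438], [444.6000061035156, -140.10000610351562]]
axis az -96.153336
-85 [-10.7   8.4  -1.2]; -75 [-12.6  11.6  -0.5]; -65 [-12.2  11.   -0.6]; -55 [-11.7  11.7  -0. ]; -45 [-12.5  11.2  -0.6]; -35 [-11.9  10.6  -0.6]; -25 [-12.6  11.3  -0.7]; -15 [-12.1  10.7  -0.7]; -5 [-12.6  11.5  -0.6]; 5 [-12.2  11.   -0.6]; 15 [-12.7  11.6  -0.6]; 25 [-12.3  11.2  -0.5]; 35 [-16.9  15.9  -0.5]; 45 [-17.6  15.4  -1.1]; 55 [-17.   17.6   0.3]; 65 [-17.6  17.1  -0.2]; 75 [-17.1  15.3  -0.9]; 85 [-16.3  13.5  -1.4]; 
cam [ 0.541 -0.215  0.468]
[ 224  114   48   78 1077] rect [ 524.2 -290.6] [103.1  62.2] 83.91
[[487.79998779296875, -338.5], [549.5999755859375, -345.1000061035156], [560.5, -242.60000610351562], [498.70001220703125, -236.0]]
cap (242, 32, 25, 28) [[ 0.5459 -0.1672  0.111 ]]
belly (230, 24, 49, 54) [[ 0.546  -0.1663  0.051 ]]
scene [([154, 0, 12, 27], 218), ([161, 0, 27, 49], 403), ([310, 0, 8, 29], 59), ([141, 46, 51, 58], 1189), ([190, 49, 15, 30], 282), ([318, 52, 3, 6], 15), ([73, 58, 21, 10], 99), ([58, 82, 47, 45], 793), ([140, 111, 6, 3], 13), ([76, 125, 12, 20], 156), ([0, 130, 46, 26], 641), ([98, 132, 11, 16], 74), ([195, 154, 36, 28], 376), ([170, 159, 29, 20], 352), ([197, 174, 16, 19], 217), ([265, 205, 30, 40], 424), ([321, 218, 29, 20], 186), ([301, 248, 27, 23], 395)]
side [([266, 0, 63, 87], 2383), ([378, 0, 43, 131], 2797), ([459, 0, 13, 60], 154), ([454, 63, 5, 8], 15), ([298, 99, 14, 27], 174), ([314, 99, 5, 8], 28), ([317, 115, 44, 16], 277), ([383, 128, 5, 4], 15), ([263, 149, 16, 27], 293), ([281, 149, 27, 16], 298), ([287, 157, 33, 26], 358), ([188, 206, 64, 22], 724), ([139, 231, 37, 27], 615), ([190, 238, 11, 13], 129), ([202, 248, 17, 26], 144), ([185, 252, 20, 21], 306)]
```

View pics/w17z.png

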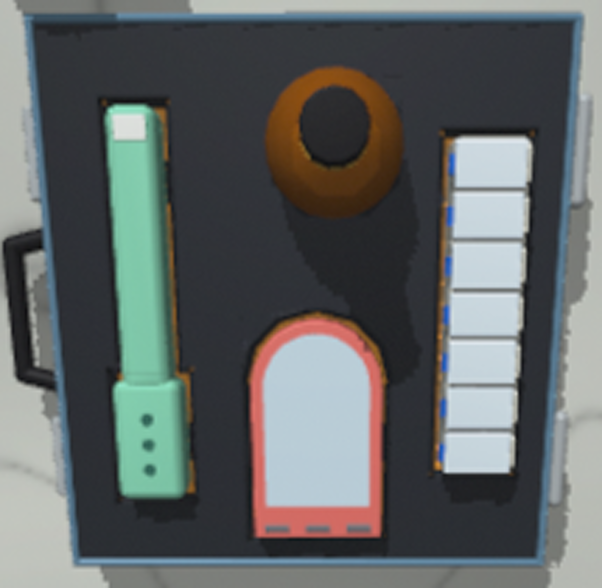

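```bash
python3 -c "
from bench import ctrl
print(ctrl.close_job(), ctrl.get_state()['time'])"
```

```text
the job is handed in; nothing more can be done
the job is handed in; nothing more can be done
```

The case is packed and handed in at about 35 s of the 72 s allowed, in the order asked: cover, mirror, flacon.

- **Cover:** it is pressed home, head towards −y. The top read z = 0.0483 m against 0.048 expected, under a 37 N fingertip push. That was firmer than needed, because the floor had already been reached. The last image puts its centre about 2 mm from the measured pocket centre.
- **Mirror:** it was turned about 160° so the round end faces the dimple, then pressed home. The top read z = 0.0464 m against 0.046 expected, under 13 N. The last image shows it within 1 mm of the pocket centre and parallel to the pocket.
- **Flacon:** it was lowered gently. The wrist force went from −1.5 N to −0.2 N as the soft pad took the weight, and only then did I open the fingers. Cap and belly line up to about 1 mm, so it is upright, and it is within about 1 mm of the dimple centre.
- **Other items:** the polish is at the same pixel as at the start in the side view, and the picture differences show no change at the mug, bowl or jar. The pill organiser still looks seated in its cut-out, checked by eye only.

**Weak or disagreeing checks:**
- The wrist camera appears to be off by about 1 to 1.5 mm. I allowed for this by viewing both the pocket and the held part from the same angle.
- The belly fit on the held flacon was poor (4 mm residual), so I centred it with the scene and side cameras as well.
- I pressed the cover and mirror only near their middles, not at the ends.
- One joint (q3) came within 0.08 rad of its limit during the transfers.

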